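# Turn a tray of relays pins-up with the tray inverter

## Robot

A 6-joint arm with a two-finger parallel gripper is mounted at the origin on the work surface. World frame = base frame: x ahead of the robot, y to its left, z up, the work surface at z = 0. Lengths are in m, angles in rad, forces in N, time in s.
With the tool pointing down it reaches from about 0.225 to 0.875 m from the base axis. Payload 3.4 kg.
Tool frame: the origin (TCP) lies at the very end of the fingers, on their centre line; the grasp point (between the pads) lies 19 mm behind it; z points along the fingers, y is the line along which they close (so a half turn about z gives the same grasp; the last joint's range is limited). The gripper opens to 85 mm and grips with 20 to 120 N. Pads are 22 mm wide; open, the fingers measure 114 mm over their backs; the gripper's body (76 mm by 85 mm) begins 54 mm behind the grasp point. The pads swing forward as they close: fully open they stand 13 mm farther back than shut.
Start: joints at [1.173, 0.276, 1.505, -0, 1.361, -0.121], TCP at [0.157, 0.553, 0.231] pointing down, gripper open.
Joint ranges: [-2.89, 2.89], [-0.75, 2.08], [0.22, 2.7], [-1.18, 4.32], [0.11, 2.71], [-2.7, 2.7]. Speed limits (rad/s): [2.57, 2.57, 3.14, 3.14, 3.14, 3.14].

## Interface

Orientations are given as a unit quaternion [w, x, y, z].
In Python, from rig import manip, get_image, camera_info gives the robot as it stands. The module is installed in compiled form; this text tells all that it offers.
- The arm moves only by the shell command python3 -m crank 'ROWS' [FORCE]. ROWS is a JSON object of lists of equal length, an entry for each row: "translation": the shift along the tool's x, y, z in mm, a list of three; "roll": the turn about the tool's z in rad; "fingers": the opening, from 0 (shut) to 1 (fully open). A call has 1 to 8 rows; each row shifts and turns the commanded pose from where the row before left it, along the tool's axes as they then stand; what a row does not reach is not made up. A row lasts 1/10 s, in which the tool goes at most 50 mm and 8.59 degrees, less where a joint would pass 70% of its speed; a pose out of reach is approached as far as the arm can. A call is refused whole if a number of a shift passes 50 or a number of a turn 0.15, either way. A call with a gripper value outside its range is refused whole. The fingers move at their own pace and stop on an object; FORCE is the grip in N (left out, the last holds). Time passes only in rows, so rows that do not move let the fingers close. It gives the time, the measured TCP pose, the force, the opening and the grip force at its end, in the units of the state.
- manip.get_state(): the state, without advancing time (a new reading comes with each control period).
- get_image(name): name is "scene" or "side" or "wrist"; returns the picture (480x640x3 uint8, blue, green, red); there is no depth.
- camera_info(name): a dict with "mtx" (3x3 intrinsics, pixels), "rvec" (rotation vector, rad) and "tvec" (3), from world to camera coordinates, as OpenCV has them. Camera axes: x right, y down, z forward; pixel columns grow to the right and rows downward; lengths in m; the calibration is good to about 2 mm. The wrist camera is an equidistant fisheye: a pixel r from the principal point sees the ray r / f radians off the axis. A picture is of the moment at which its call begins: read the wrist's pose just before it. camera_info takes no time and is no camera call; for the wrist camera it gives the pose at the moment of the call.
- manip.sign_off(): hands the job in; it is judged then, once.
The state is a dict: "clock": time; "qpos": joint angles; "qd": joint speeds; "effort": joint torques, N m; "position": TCP position; "ee_rot": TCP orientation; "contact_force": force on the tool from outside, world axes, zero at the start; "moment": the same for the moment, N m; "width": finger opening in m; "gripper_force": force on a finger pad.
Only numpy, scipy, OpenCV 4.12 (cv2) and the standard library are available. Lean on these libraries where they do the work, as an engineer would, in place of code of your own. Each camera call takes 0.05 s, during which the arm holds its last target. There are 200 camera calls.

## Task

The grey tray on the inverter's deck should hold only blue relays: first put every yellow capacitor from it into the red bin. Then lay the empty black tray face down squarely on the grey one with the tabs together, slide the closed pair fully home into the inverter's sleeve, and swing the crank over to its other stop so that the relays change trays. Draw the pair back onto the middle of the deck, lift the grey tray off and leave it, still face down, on the middle of the blue mat, so that the black tray is left squarely on the deck with every relay seated pins-up in a pocket; leave the small clear bottle, the solder spool and the screwdriver alone.

Things in the scene. Friction and masses are not known exactly. Their poses are not given: they have to be found in the camera images.
- inverter: Tray inverter bolted to the table; base plate 110 x 440 mm. Origin: on the table under the turning axis. Along +y: deck (y = -190 to -35 mm), 44 mm gap for the trays' tabs, orange sleeve (y = 9 to 178), bearing post (182 to 196), crank. The sleeve turns about the line x = 0, z = 55 mm; its top is at z = 79 when level.
- deck (a point): Middle of the deck's top, 37 mm above the table, axes as the inverter's. Deck 155 mm long (y), blue rails 8 mm high along it, inner faces at x = +-31 mm. A tray lies there with its tab to -y, overhanging the deck's end. The deck edge at the gap is bevelled.
- mouth (a point): Middle of the sleeve's mouth at y = 9, z = 55 mm of the inverter. The tunnel runs along +y, 64 mm wide, 39 high, floor 1.5 mm below the deck; flared cheeks reach to y = -7, x = +-41. A closed pair of trays (36 mm high) slides in; the tabs stay outside in the gap and turn with it. To draw a pair back out, raise the tabs 2 mm so that it climbs the deck.
- sleeve_end (a point): Middle of the inside of the sleeve's closed end, y = 172 mm, z = 55 of the inverter. When the trays' ends touch it their origins are at y = 92 mm: fully home.
- sleeve (a joint): Angle of the sleeve, 0 to 3.14 rad, its two over-centre stops, where the crank's weight keeps it. At 0 (start) the crank pin lies on the +x side of the axis; it goes up over the top and down to the -x side at 3.14. Light: 1 to 4 N at the pin.
- crank_grip (a point): Grip point of the black crank pin, a round bar along y, 12 mm thick, 38 mm long (y = 206 to 244 mm of the inverter, this point at 228), 60 mm from the axis, moving with the sleeve; steel crank arm at its -y end. It can turn between the fingers.
- supply_tray: Grey pocketed tray, 140 g, body 60 (x) x 160 (y) x 18 mm, tab at its -y end, six pockets in 3 rows of 2. Origin: centre of its OPEN face, 18 mm from the outside of its floor; y runs away from the tab, z out of the pockets (up at the start). Starts on the deck, origin about 115 mm from the inverter's along -y and 55 mm up.
- empty_tray: Black, empty, pocketed tray, 140 g, body 60 (x) x 160 (y) x 18 mm, tab at its -y end, six pockets in 3 rows of 2. Origin: centre of its OPEN face, 18 mm from the outside of its floor; y runs away from the tab, z AWAY from the pockets (up at the start). Starts face down on the table at the back. Closed face to face with the grey tray, the origins coincide and the tabs lie together.
- grey_tab (a point): Grip point on the grey tray's tab: 104 mm from the origin along -y, half way up its 18 mm. The tab is 20 (x) x 34 (y) x 18 mm, y from -80 to -114.
- black_tab (a point): The same grip point on the black tray's tab. Both trays: floor 4 mm; 18 mm high only across the two ends (6 mm thick); between them 12 mm high over the full 60 mm width, with pockets 24 x 24 mm, 8 mm deep, centred at x = +-14.5, y = -44, 0, 44 mm.
- reject_bin: Loose red open bin, 120 x 120 x 45 mm, walls 4 mm. Origin: centre of its underside. On the right or left.
- return_mat: Blue mat, 190 (x) x 100 (y) x 3 mm, fixed, on the right or left. Origin: centre of its underside.
- relay1: Blue relay, 18 x 18 mm, 25 mm tall, 20 g, four short pins underneath (the lowest 4 mm are 14 x 14 mm). Origin: centre of its pin end; z points from there to its plain top. Starts pins down in a pocket of the grey tray, standing 17 mm proud of the pocket. Some runs lack it.
- relay2: Blue relay, 18 x 18 mm, 25 mm tall, 20 g, four short pins underneath (the lowest 4 mm are 14 x 14 mm). Origin: centre of its pin end; z points from there to its plain top. Starts pins down in a pocket of the grey tray, standing 17 mm proud of the pocket. Some runs lack it.
- relay3: Blue relay, 18 x 18 mm, 25 mm tall, 20 g, four short pins underneath (the lowest 4 mm are 14 x 14 mm). Origin: centre of its pin end; z points from there to its plain top. Starts pins down in a pocket of the grey tray, standing 17 mm proud of the pocket. Some runs lack it.
- relay4: Blue relay, 18 x 18 mm, 25 mm tall, 20 g, four short pins underneath (the lowest 4 mm are 14 x 14 mm). Origin: centre of its pin end; z points from there to its plain top. Starts pins down in a pocket of the grey tray, standing 17 mm proud of the pocket. Some runs lack it.
- cap1: Yellow film capacitor (wrongly packed), 18 x 18 mm, 25 mm tall, 20 g, four short pins underneath (the lowest 4 mm are 14 x 14 mm). Origin: centre of its pin end; z points from there to its plain top. Starts pins down in a pocket of the grey tray, standing 17 mm proud of the pocket. Some runs lack it.
- cap2: Yellow film capacitor (wrongly packed), 18 x 18 mm, 25 mm tall, 20 g, four short pins underneath (the lowest 4 mm are 14 x 14 mm). Origin: centre of its pin end; z points from there to its plain top. Starts pins down in a pocket of the grey tray, standing 17 mm proud of the pocket. Some runs lack it.
- flux_bottle: Bystander: small clear bottle, 36 mm across, 80 mm tall. Origin: centre of its underside.
- solder_spool: Bystander: metal solder spool, 56 mm across, 46 mm tall. Origin: centre of its underside.
- screwdriver: Bystander: red screwdriver, 160 mm long, on the robot's side of the inverter.
Mind the look-alikes: they are no part of the job. Leave any orange or purple look-alike of the empty_tray alone.

How it is judged:
On the way, in this order (a step that is already met when the one before it is completed fails the run):
1. every yellow capacitor is in the red bin (x of cap1 in the frame of reject_bin between -0.06 and 0.06 m and y of cap1 in the frame of reject_bin between -0.06 and 0.06 m and z of cap1 in the frame of reject_bin between -0.005 and 0.045 m and x of cap2 in the frame of reject_bin between -0.06 and 0.06 m and y of cap2 in the frame of reject_bin between -0.06 and 0.06 m and z of cap2 in the frame of reject_bin between -0.005 and 0.045 m), for 0.2 s.
2. the black tray lies face down, closed on the grey tray, tabs together, on the deck (distance between empty_tray and supply_tray below 0.005 m and angle between the y axis of empty_tray and the y axis of supply_tray, either way round below 0.05 rad and y of supply_tray in the frame of inverter below -0.08 m and z of supply_tray in the frame of inverter above 0.05 m), for 0.3 s.
3. the closed pair is fully home in the sleeve, not yet turned (distance between empty_tray and supply_tray below 0.005 m and angle between the y axis of empty_tray and the y axis of supply_tray, either way round below 0.05 rad and y of each of empty_tray, supply_tray in the frame of inverter above 0.085 m and value of joint sleeve below 0.15 rad), for 0.2 s.
4. the sleeve is turned to its other stop with the pair still home in it (distance between empty_tray and supply_tray below 0.006 m and y of each of empty_tray, supply_tray in the frame of inverter above 0.085 m and value of joint sleeve above 3 rad and angle between empty_tray's own z axis and vertical above 3 rad), for 0.2 s.
At the end, for the whole second after the job is handed in: Black tray pockets-up on the deck (6 mm off its centre line, 35 mm along, 0.06 rad), every relay seated in it pins-up; grey tray face down on the blue mat (centres within 40 mm); sleeve at its far stop (over 3.0 rad); capacitors in the red bin; all at rest (all of step 1 and x of relay1 in the frame of empty_tray between -0.03 and 0.03 m and y of relay1 in the frame of empty_tray between -0.066 and 0.066 m and z of relay1 in the frame of empty_tray between -0.014 and -0.008 m and angle between each of relay1, relay2, relay3, relay4's own z axis and vertical above 2.9 rad and linear speed of each of relay1, relay2, relay3, relay4, empty_tray, supply_tray below 0.03 m/s and x of relay2 in the frame of empty_tray between -0.03 and 0.03 m and y of relay2 in the frame of empty_tray between -0.066 and 0.066 m and z of relay2 in the frame of empty_tray between -0.014 and -0.008 m and x of relay3 in the frame of empty_tray between -0.03 and 0.03 m and y of relay3 in the frame of empty_tray between -0.066 and 0.066 m and z of relay3 in the frame of empty_tray between -0.014 and -0.008 m and x of relay4 in the frame of empty_tray between -0.03 and 0.03 m and y of relay4 in the frame of empty_tray between -0.066 and 0.066 m and z of relay4 in the frame of empty_tray between -0.014 and -0.008 m and angle between empty_tray's own z axis and vertical above 3.04 rad and x of empty_tray in the frame of inverter between -0.006 and 0.006 m and y of empty_tray in the frame of inverter between -0.155 and -0.085 m and z of empty_tray in the frame of inverter between 0.048 and 0.062 m and angle between the y axis of empty_tray and the y axis of inverter, either way round below 0.06 rad and horizontal distance between supply_tray and return_mat below 0.04 m and height (world z) of supply_tray below 0.012 m and angle between supply_tray's own z axis and vertical above 3 rad and value of joint sleeve above 3 rad); the robot touches nothing.
It fails at once if a bystander is moved more than 3 cm (distance of any of flux_bottle, solder_spool, screwdriver from where it was at the start of the episode above 0.03 m).
It fails at once if the bottle or the spool is knocked over (angle between any of flux_bottle, solder_spool's own z axis and vertical above 0.6 rad).
Of relay1, relay2, relay3, relay4 only 2 to 4 are there at a start; the rules pass over those that are not, and their reading is None.
Of cap1, cap2 only 1 to 2 are there at a start; the rules pass over those that are not, and their reading is None.
At some moment in a run one of empty_tray, reject_bin, cap1, cap2 may be knocked a few centimetres aside while the robot is not near it.
Once in a run the grip may slacken for a moment while it holds something.
It also fails if it takes over 208 s, if anything falls off the work surface, if the arm or the gripper's body presses on something with over 40 N, if the wrist force passes 120 N, or if a joint passes its speed limit or range.

## Working session

There is one attempt and no reset: what is moved stays moved. The work goes in short steps, Python scripts to look and compute and a shell command to move; the robot and the scene stay as the last step left them, time stands still between calls to the robot, and variables do not carry over. Pictures are saved under pics/ and viewed, at most 14 in all, crops included, and the job is handed in when it is done.

```bash
mkdir -p pics; ls; cat > h.py <<'E'
import numpy as np, cv2
from scipy.spatial.transform import Rotation as R
from rig import manip, get_image, camera_info
def snap(n,f):
    ci=camera_info(n); im=get_image(n); cv2.imwrite('pics/'+f+'.png',im); return im,ci
def ray(ci,px,fish=False):
    K=np.array(ci['mtx']); x=(px[0]-K[0,2])/K[0,0]; y=(px[1]-K[1,2])/K[1,1]
    if fish:
        r=np.hypot(x,y); d=np.array([0,0,1.]) if r<1e-9 else np.array([x/r*np.sin(r),y/r*np.sin(r),np.cos(r)])
    else: d=np.array([x,y,1.])
    M=cv2.Rodrigues(np.array(ci['rvec'],float))[0]; t=np.array(ci['tvec'],float).ravel()
    return -M.T@t, M.T@d
def onz(ci,px,z,fish=False):
    o,d=ray(ci,px,fish); return o+d*(z-o[2])/d[2]
def proj(ci,P,fish=False):
    K=np.array(ci['mtx']); M=cv2.Rodrigues(np.array(ci['rvec'],float))[0]
    c=M@np.array(P,float)+np.array(ci['tvec'],float).ravel()
    if fish:
        rr=np.hypot(c[0],c[1]); th=np.arctan2(rr,c[2]); u=c[:2]/max(rr,1e-9)*th
    else: u=c[:2]/c[2]
    return np.array([K[0,0]*u[0]+K[0,2],K[1,1]*u[1]+K[1,2]])
def tool(v_world):
    s=manip.get_state(); return R.from_quat(np.roll(s['ee_rot'],-1)).inv().apply(v_world)*1000
E
python3 - <<'E'
from h import *
s=manip.get_state(); print({k:np.round(v,3) for k,v in s.items()})
for n in('scene','side','wrist'):
    im,ci=snap(n,n+'0'); print(n,np.round(ci['mtx'],1).tolist(),ray(ci,(320,240),n=='wrist'))
E
```

```text
pics
{'clock': np.float64(0.0), 'qpos': array([ 1.173,  0.277,  1.506,  0.   ,  1.361, -0.121]), 'qd': array([-0.001, -0.   ,  0.002,  0.   ,  0.   ,  0.   ]), 'effort': array([ 1.0000e-03, -4.1678e+01, -2.4581e+01,  0.0000e+00,  1.1000e-02,
        0.0000e+00]), 'position': array([0.157, 0.553, 0.23 ]), 'ee_rot': array([-0.   ,  0.138,  0.99 , -0.001]), 'contact_force': array([0.547, 0.365, 0.731]), 'moment': array([-0.009,  0.032,  0.039]), 'gripper_force': np.float64(0.0), 'width': np.float64(0.085)}
scene [[478.2, 0.0, 319.8], [0.0, 478.2, 243.6], [0.0, 0.0, 1.0]] (array([ 1.38810691, -0.1761765 ,  0.98920053]), array([-0.66719544,  0.1248005 , -0.73439252]))
side [[508.1, 0.0, 310.7], [0.0, 508.1, 237.0], [0.0, 0.0, 1.0]] (array([ 0.25979705, -0.90665196,  0.67267827]), array([ 0.29548759,  0.7892387 , -0.53866592]))
wrist [[371.6, 0.0, 320.2], [0.0, 371.6, 240.4], [0.0, 0.0, 1.0]] (array([0.08587387, 0.57261034, 0.37221649]), array([ 0.27812025, -0.08134475, -0.95709569]))
```

View pics/scene0.png

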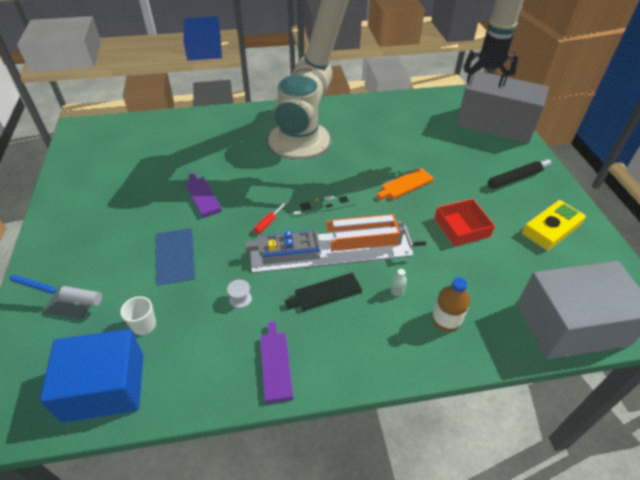

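View pics/side0.png

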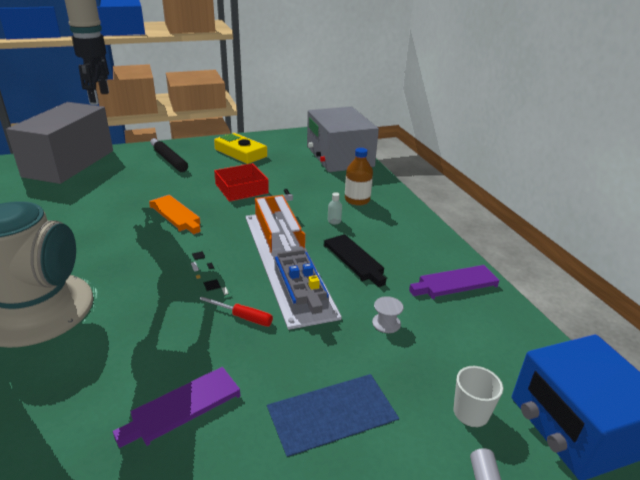

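The scene view shows the inverter at about (335,240), with the deck on the left and the sleeve on the right. The black tray is at (325,291), the red bin at (464,222) and the mat at (175,256). The bottle is at (400,283), the spool at (239,293) and the screwdriver at (268,218). The purple trays at (203,195) and (276,362) and the orange one at (406,184) are look-alikes; only the one at (325,291) is black. I'll confirm this in an enlarged crop.

```bash
python3 - <<'E'
from h import *
im=cv2.imread('pics/scene0.png'); 
c=cv2.resize(im[200:315,235:435],None,fx=4,fy=4,interpolation=cv2.INTER_CUBIC); cv2.imwrite('pics/crop0.png',c)
sc=camera_info('scene'); sd=camera_info('side'); i2=cv2.imread('pics/side0.png')
def mask(i,f):
    h=cv2.cvtColor(i,cv2.COLOR_BGR2HSV).astype(int); m=f(h[...,0],h[...,1],h[...,2]).astype(np.uint8)
    n,l,st,ce=cv2.connectedComponentsWithStats(m); return [(l==k,st[k],ce[k]) for k in range(1,n) if st[k][4]>15]
fs={'yellow':lambda h,s,v:(h>20)&(h<34)&(s>150)&(v>100),'red':lambda h,s,v:((h<6)|(h>174))&(s>170)&(v>60),'blue':lambda h,s,v:(h>105)&(h<125)&(s>150)&(v>60),'black':lambda h,s,v:(v<45)&(s<130)}
for n,i,ci in(('scene',im,sc),('side',i2,sd)):
  for k,f in fs.items():
    for m,st,ce in mask(i,f):
      if st[4]>40 or k in('yellow','blue'):
        p=onz(ci,ce,0.0)
        if 0.2<p[0]<.9 and -.4<p[1]<.5: print(n,k,st.tolist(),ce.round(1),p.round(3)[:2])
E
```

```text
scene yellow [269, 241, 7, 9, 57] [272.  244.9] [ 0.486 -0.143]
scene red [436, 200, 58, 45, 1726] [463.7 221.8] [0.486 0.42 ]
scene red [255, 213, 20, 20, 171] [264.4 222.6] [ 0.395 -0.156]
scene blue [284, 232, 8, 16, 61] [287.4 239.6] [ 0.473 -0.098]
scene blue [263, 249, 55, 8, 124] [289.5 252.1] [ 0.521 -0.099]
scene blue [453, 278, 14, 13, 145] [459.2 284. ] [0.702 0.323]
side yellow [309, 276, 10, 13, 121] [313.5 282.1] [ 0.559 -0.077]
side red [215, 163, 53, 38, 1460] [241.2 181.6] [0.51  0.448]
side red [233, 304, 39, 22, 484] [252.2 314.7] [ 0.408 -0.143]
side blue [303, 252, 15, 24, 136] [308.5 268. ] [ 0.565 -0.025]
side blue [275, 257, 21, 46, 154] [285.3 279.9] [ 0.503 -0.052]
side blue [289, 266, 10, 13, 102] [293.6 272.2] [ 0.528 -0.031]
side black [324, 235, 62, 52, 1396] [356.3 259.4] [ 0.682 -0.024]
side black [193, 252, 11, 7, 55] [198.2 255.3] [0.335 0.096]
side black [204, 279, 17, 12, 136] [211.6 284.5] [ 0.347 -0.023]
```

View pics/crop0.png

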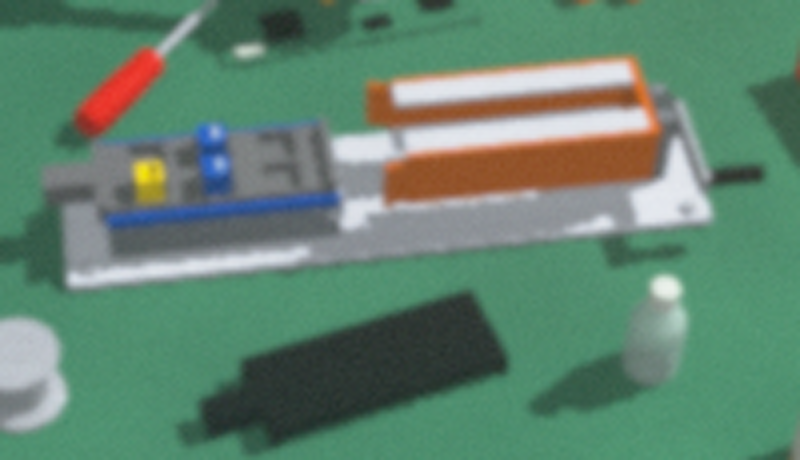

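One cap and two relays are present, the relays both in the middle row. The black tray at scene (325,291) is the only black one, face down with its tab to the left, so it is the one meant. Next I'll measure coarsely and then go above the deck.

```bash
python3 - <<'E'
from h import *
sc=camera_info('scene'); sd=camera_info('side')
def tri(a,b):
    o1,d1=ray(sc,a);o2,d2=ray(sd,b); d1/=np.linalg.norm(d1);d2/=np.linalg.norm(d2)
    k=np.linalg.lstsq(np.c_[d1,-d2],o2-o1,rcond=None)[0]; p,q=o1+k[0]*d1,o2+k[1]*d2; return ((p+q)/2).round(4),np.linalg.norm(p-q).round(4)
print('cap',tri((272,244.9),(313.5,282.1)))
C=lambda x,y:(235+x/4,200+y/4)
a=onz(sc,C(68,285),.004);b=onz(sc,C(712,218),.004);print('plate front',a,b,np.degrees(np.arctan2(*(b-a)[[0,1]])),np.linalg.norm(b-a))
a=onz(sc,C(108,222),.045);b=onz(sc,C(340,200),.045);print('rail',a,b,np.degrees(np.arctan2(*(b-a)[[0,1]])),np.linalg.norm(b-a))
a=onz(sc,C(265,447),.0);b=onz(sc,C(508,368),.0);print('blk front bottom',a,b,np.degrees(np.arctan2(*(b-a)[[0,1]])),np.linalg.norm(b-a))
print('blk center',onz(sc,C(372,362),.016))
print('bin',onz(sc,(464,222),.03),'mat',onz(sc,(175,256),.003),'bottle',onz(sc,C(650,370),0),'spool',onz(sc,(239,300),0))
E
```

```text
cap (array([ 0.5352, -0.1448,  0.0542]), np.float64(0.0009))
plate front [ 0.5748426  -0.20530851  0.004     ] [0.58728558 0.23324346 0.004     ] 1.6252099476569917 0.43872845605937244
rail [ 0.56014381 -0.17435529  0.045     ] [ 0.56568405 -0.02188322  0.045     ] 2.0809908667104033 0.1525726985984561
blk front bottom [ 7.20123316e-01 -9.53500161e-02  1.11022302e-16] [0.6856347  0.06708945 0.        ] -11.98685197881506 0.16606036047084996
blk center [ 0.6783899 -0.0206471  0.016    ]
bin [0.51395806 0.40276989 0.03      ] mat [ 0.4870222  -0.40689476  0.003     ] bottle [7.02050316e-01 1.56675994e-01 1.11022302e-16] spool [ 0.65937439 -0.24488566  0.        ]
```

```bash
python3 -m crank '{"translation":[[0,0,0],[0,0,0],[-25,-43,2],[-25,-43,2],[-25,-43,2],[-25,-43,2],[-25,-43,2],[-25,-43,2]],"roll":[-0.123,-0.123,0,0,0,0,0,0],"fingers":[1,1,1,1,1,1,1,1]}' 40
python3 -m crank '{"translation":[[-25,-43,2],[-25,-43,2],[-25,-43,2],[-25,-43,2],[-25,-43,2],[-25,-43,2],[-25,-43,2],[-25,-43,2]],"roll":[0,0,0,0,0,0,0,0],"fingers":[1,1,1,1,1,1,1,1]}'
python3 -m crank '{"translation":[[-25,-43,2],[-25,-43,2],[0,0,0],[0,0,0]],"roll":[0,0,0,0],"fingers":[1,1,1,1]}'
python3 - <<'E'
from h import *
s=manip.get_state(); print(s['position'],R.from_quat(np.roll(s['ee_rot'],-1)).as_matrix().round(4).tolist())
im,ci=snap('wrist','w1'); print(ray(ci,(320,240),True)); print(proj(ci,[.536,-.145,.066],True))
E
```

```text
clock: 0.95
position: [0.2995, 0.2889, 0.2192]
ee_rot: [0.0, 0.015, 1.0, 0.0]
contact_force: [1.1, -0.6, 0.6]
width: 0.0853
gripper_force: 0.0
clock: 1.75
position: [0.4889, -0.0614, 0.2031]
ee_rot: [0.0, 0.016, 1.0, 0.0]
contact_force: [1.4, 0.2, 0.2]
width: 0.0852
gripper_force: 0.0
clock: 2.15
position: [0.5355, -0.1476, 0.1983]
ee_rot: [-0.001, 0.016, 1.0, 0.001]
contact_force: [-0.6, 0.2, 0.7]
width: 0.0851
gripper_force: 0.0
[ 0.53554716 -0.14760426  0.19830312] [[-0.9995, 0.033, -0.002], [0.0329, 0.9995, 0.0014], [0.002, 0.0013, -1.0]]
(array([ 0.46187295, -0.14590325,  0.34013918]), array([ 0.28775174, -0.0089897 , -0.95766284]))
[324.20965057 229.53421705]
```

View pics/w1.png

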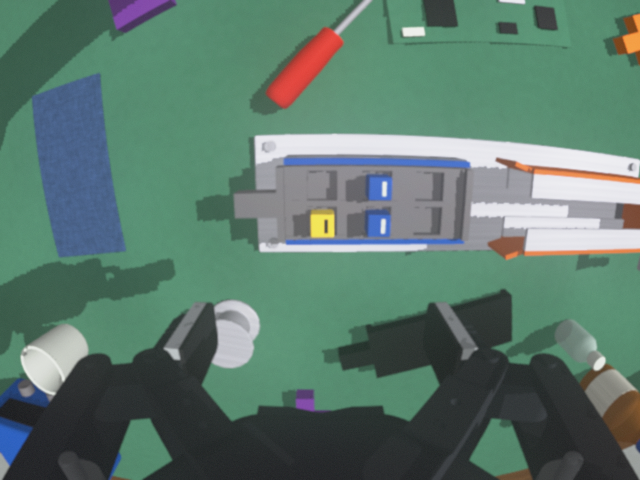

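The wrist view shows the cap at (322,223), the relays at (380,188) and (379,223), the grey tray between the blue rails with its tab at (255,205), the black tray at (440,335) and the mat at (80,165).

```bash
cat >> h.py <<'E'
def blobs(im,f,amin=40):
    h=cv2.cvtColor(im,cv2.COLOR_BGR2HSV).astype(int); m=f(h[...,0],h[...,1],h[...,2]).astype(np.uint8)
    n,l,st,ce=cv2.connectedComponentsWithStats(m); return [(l==k,st[k],ce[k]) for k in range(1,n) if st[k][4]>amin]
YEL=lambda h,s,v:(h>20)&(h<34)&(s>150)&(v>100)
RED=lambda h,s,v:((h<6)|(h>174))&(s>170)&(v>60)
BLU=lambda h,s,v:(h>105)&(h<125)&(s>150)&(v>60)
BLK=lambda h,s,v:(v<60)&(s<130)
def rect(m,ci,z,fish=True):
    """mask contour cast to plane z -> minAreaRect in world mm"""
    c=max(cv2.findContours(m.astype(np.uint8),0,cv2.CHAIN_APPROX_NONE)[0],key=len)[:,0]
    w=np.array([onz(ci,p,z,fish)[:2] for p in c],np.float32)*1000; return cv2.minAreaRect(w)
E
python3 - <<'E'
from h import *
im=cv2.imread('pics/w1.png');ci=camera_info('wrist')
for m,st,ce in blobs(im,YEL):
    if 200<ce[0]<500 and ce[1]<260: print('cap',st,onz(ci,ce,.066,True)); print(rect(m,ci,.066))
for m,st,ce in blobs(im,BLU):
    if 200<ce[0]<500 and ce[1]<260:
        print('blue',st,onz(ci,ce,.066 if st[2]<60 else .045,True).round(4),rect(m,ci,.066 if st[2]<60 else .045))
for m,st,ce in blobs(im,BLK,1000):
    if 330<ce[0]<520 and 280<ce[1]<380: print('blk',st,rect(m,ci,.018))
hs=cv2.cvtColor(im,cv2.COLOR_BGR2HSV)
for p in[(400,350),(360,356),(495,320),(420,330),(80,165)]: print(p,hs[p[1],p[0]])
# inverter ends: plate
for p in((255,135),(262,251),(467,163),(467,242)): print(p,onz(ci,p,.045 if p[0]>400 else .004,True).round(4))
E
```

```text
cap [311 213  23  23 464] [ 0.5311866  -0.14579873  0.066     ]
((531.206298828125, -145.40354919433594), (16.892534255981445, 17.30327606201172), 88.28494262695312)
blue [285 159 184   8 739] [ 0.4862 -0.1006  0.045 ] ((485.932373046875, -97.61994934082031), (151.4537811279297, 3.550370931625366), 88.56695556640625)
blue [369 177  22  22 316] [ 0.504  -0.1025  0.066 ] ((504.04150390625, -101.3227767944336), (15.95778751373291, 16.04050636291504), 88.95977020263672)
blue [368 215  22  21 324] [ 0.5328 -0.1033  0.066 ] ((533.2042846679688, -101.98431396484375), (16.40978240966797, 15.924376487731934), 88.70048522949219)
blue [287 240 176   4 476] [ 0.5527 -0.0992  0.045 ] ((552.64111328125, -99.2383041381836), (151.7066192626953, 2.402108907699585), 88.62456512451172)
(400, 350) [75 46 55]
(360, 356) [76 48 59]
(495, 320) [75 27 56]
(420, 330) [79 36 56]
(80, 165) [108 118 136]
(255, 135) [ 0.4618 -0.2035  0.004 ]
(262, 251) [ 0.5718 -0.204   0.004 ]
(467, 163) [ 0.4867 -0.0229  0.045 ]
(467, 242) [ 0.5558 -0.0186  0.045 ]
```

```bash
python3 -m crank '{"translation":[[4.3,2,0],[0,0,25],[0,0,25],[0,0,20],[0,0,0],[0,0,0]],"roll":[0,0,0,0,0,0],"fingers":[0.33,0.33,0.33,0.33,0.33,0.33]}' 40
python3 -m crank '{"translation":[[0,0,25],[0,0,25],[0,0,18],[0,0,11],[0,0,0],[0,0,0],[0,0,0],[0,0,0]],"roll":[0,0,0,0,0,0,0,0],"fingers":[0.33,0.33,0.33,0.33,0.33,0,0,0]}'
python3 -m crank '{"translation":[[0,0,0],[0,0,0],[0,0,0]],"roll":[0,0,0],"fingers":[0,0,0]}'
```

```text
clock: 2.8
position: [0.5312, -0.1436, 0.1299]
ee_rot: [0.0, 0.015, 1.0, 0.0]
contact_force: [-0.3, 0.1, 0.6]
width: 0.0283
gripper_force: 0.0
clock: 3.6
position: [0.5324, -0.145, 0.0514]
ee_rot: [0.001, 0.015, 1.0, -0.0]
contact_force: [0.1, 0.7, 2.2]
width: 0.017
gripper_force: 42.3
clock: 3.9
position: [0.5324, -0.145, 0.0514]
ee_rot: [0.001, 0.015, 1.0, -0.0]
contact_force: [0.3, 0.7, 5.9]
width: 0.0167
gripper_force: 42.7
```

```bash
python3 -m crank '{"translation":[[0,0,-25],[0,0,-40],[0,0,-40],[3,45.6,0],[3,45.6,0],[3,45.6,0],[3,45.6,0],[3,45.6,0]],"roll":[0,0,0,0,0,0,0,0],"fingers":[0,0,0,0,0,0,0,0]}'
python3 -m crank '{"translation":[[3,45.6,0],[3,45.6,0],[3,45.6,0],[3,45.6,0],[3,45.6,0],[3,45.6,0],[3,45.6,0],[0,0,0]],"roll":[0,0,0,0,0,0,0,0],"fingers":[0,0,0,0,0,0,0,0]}'
python3 - <<'E'
from h import *
im,ci=snap('wrist','w2'); s=manip.get_state(); print(s['position'],s['width'])
for m,st,ce in blobs(im,RED,1500): print(st,rect(m,ci,.045),rect(m,ci,.02))
for m,st,ce in blobs(im,YEL,100): print('y',st,ce)
E
```

```text
clock: 4.7
position: [0.5231, 0.0853, 0.1553]
ee_rot: [0.0, 0.016, 1.0, 0.0]
contact_force: [0.4, -0.2, -0.4]
width: 0.0166
gripper_force: 42.0
clock: 5.5
position: [0.5116, 0.4091, 0.1547]
ee_rot: [0.0, 0.013, 1.0, 0.002]
contact_force: [0.3, -0.9, 0.4]
width: 0.017
gripper_force: 42.0
[0.51163733 0.40583935 0.15453315] 0.016793997751057138
[  217   123   190   185 25140] ((499.3289489746094, 405.78997802734375), (117.83853912353516, 117.93498992919922), 8.935955047607422) ((505.46502685546875, 405.37298583984375), (129.55877685546875, 129.6647491455078), 8.935959815979004)
y [  495   183   145   163 11272] [565.74795955 264.20768275]
y [ 298  289   45   57 2281] [319.75405524 316.43884261]
```

```bash
python3 -m crank '{"translation":[[12,0,20],[0,0,40],[0,0,40],[0,0,24],[0,0,0],[0,0,0],[0,0,0],[0,0,0]],"roll":[0,0,0,0,0,0,0,0],"fingers":[0,0,0,0,0,0.4,0.4,0.4]}'
python3 -m crank '{"translation":[[0,0,-30],[0,0,-45],[0,0,-45],[0,0,-45],[0,0,0]],"roll":[0,0,0,0,0],"fingers":[0.4,0.4,0.4,0.4,0.4]}'
python3 - <<'E'
from h import *
im,ci=snap('wrist','w3'); s=manip.get_state(); print(s['position'],s['width'])
for m,st,ce in blobs(im,RED,1500): print(st,rect(m,ci,.045))
for m,st,ce in blobs(im,YEL,100): print('y',st,ce,onz(ci,ce,.02,True))
im,ci=snap('scene','s3')
for m,st,ce in blobs(im,lambda h,s,v:(v<60)&(s<150),300):
    if 250<ce[0]<400 and 250<ce[1]<330: print('blk',st,ce,rect(m,ci,.016,False))
E
```

```text
clock: 6.35
position: [0.5018, 0.4042, 0.0335]
ee_rot: [0.002, 0.016, 1.0, 0.001]
contact_force: [0.5, -0.9, -0.1]
width: 0.0339
gripper_force: 0.0
clock: 6.85
position: [0.5042, 0.4062, 0.2059]
ee_rot: [0.007, 0.015, 1.0, 0.005]
contact_force: [0.4, 0.7, 0.0]
width: 0.0342
gripper_force: 0.0
[0.50261695 0.40515575 0.20219412] 0.03408957105920309
[  235   130   161   157 17865] ((498.9895935058594, 405.74169921875), (118.75077056884766, 118.09124755859375), 8.974971771240234)
y [ 475  179  145  144 9369] [542.45490447 249.71416373] [0.55056586 0.6435128  0.02      ]
y [304 197  20  23 432] [313.38888889 208.04166667] [0.50187023 0.40136035 0.02      ]
blk [ 286  274   75   36 1362] [323.87298091 292.12334802] ((682.2960815429688, -38.07233428955078), (63.787109375, 189.9247283935547), 11.27623462677002)
```

The cap lies in the bin, at wrist pixel (313,208). Next is the black tray: roll the gripper across it and go above.

```bash
python3 -c "
from h import *
print(np.round(manip.get_state()['qpos'],2))"
python3 -m crank '{"translation":[[0,0,0],[0,0,0],[0,0,0],[0,0,0],[0,0,0],[0,0,0],[0,0,0],[0,0,0]],"roll":[0.148,0.148,0.148,0.148,0.148,0.148,0.148,0.148],"fingers":[1,1,1,1,1,1,1,1]}'
python3 -m crank '{"translation":[[0,0,0],[-45,8.5,0],[-45,8.5,0],[-45,8.5,0],[-45,8.5,0],[-45,8.5,0]],"roll":[0.148,0,0,0,0,0],"fingers":[1,1,1,1,1,1]}'
python3 -m crank '{"translation":[[-45,8.5,0],[-45,8.5,0],[-45,8.5,0],[-45,8.5,0],[-45,8.5,0],[0,0,0],[0,0,0]],"roll":[0,0,0,0,0,0,0],"fingers":[1,1,1,1,1,1,1]}'
python3 - <<'E'
from h import *
im,ci=snap('wrist','w4'); s=manip.get_state(); print(s['position'],R.from_quat(np.roll(s['ee_rot'],-1)).as_matrix().round(3).tolist(),s['qpos'].round(2))
for m,st,ce in blobs(im,lambda h,s,v:(v<75)&(s<90),1000): print('blk',st,ce,rect(m,ci,.018))
print(proj(ci,[.679,-.021,.018],True))
E
```

```text
[ 0.57  0.39  1.41 -0.    1.34 -0.97]
clock: 7.75
position: [0.4994, 0.4031, 0.1944]
ee_rot: [-0.001, 0.573, 0.819, -0.002]
contact_force: [-0.5, -0.3, -0.1]
width: 0.0855
gripper_force: 0.0
clock: 8.35
position: [0.5877, 0.1905, 0.1946]
ee_rot: [-0.001, 0.63, 0.777, -0.001]
contact_force: [1.3, 0.4, -0.6]
width: 0.0852
gripper_force: 0.0
clock: 9.05
position: [0.6757, -0.0201, 0.1942]
ee_rot: [-0.002, 0.631, 0.776, -0.001]
contact_force: [-1.8, -0.9, -0.1]
width: 0.0854
gripper_force: 0.0
[ 0.67539706 -0.01882416  0.19464589] [[-0.206, 0.979, -0.003], [0.979, 0.206, 0.001], [0.002, -0.003, -1.0]] [-0.13  0.45  1.33  0.    1.37 -0.34]
blk [ 285  142   65  171 8454] [318.69138869 226.33380648] ((675.3666381835938, -35.85450744628906), (56.46009826660156, 158.97645568847656), 11.762507438659668)
blk [ 425  307   38   76 1487] [440.60928043 347.80295898] ((826.5213623046875, -128.50112915039062), (31.500057220458984, 97.54253387451172), 38.499820709228516)
blk [ 176  319   40   65 1361] [198.83908891 351.11535636] ((578.3843994140625, -188.71810913085938), (84.03012084960938, 34.6063995
[... 154 characters left out ...]
28604125976562), 70.70600891113281)
blk [ 512  365   68  115 3685] [540.33595658 424.59647218] ((1040.6365966796875, -239.3184051513672), (89.0559310913086, 281.1750183105469), 44.111412048339844)
blk [ 358  419   95   61 1034] [399.17408124 444.92263056] ((834.69921875, -286.52606201171875), (130.45486450195312, 106.83450317382812), 26.92646026611328)
blk [ 143  420  102   60 1097] [195.72470374 454.58432088] ((570.042236328125, -378.8935546875), (232.4359130859375, 81.82181549072266), 70.15396881103516)
blk [   4  432   64   48 1240] [ 35.50806452 465.2516129 ] ((230.18309020996094, -628.3421020507812), (355.6671142578125, 100.41038513183594), 55.81480026245117)
[324.28121009 217.17257922]
```

View pics/w4.png

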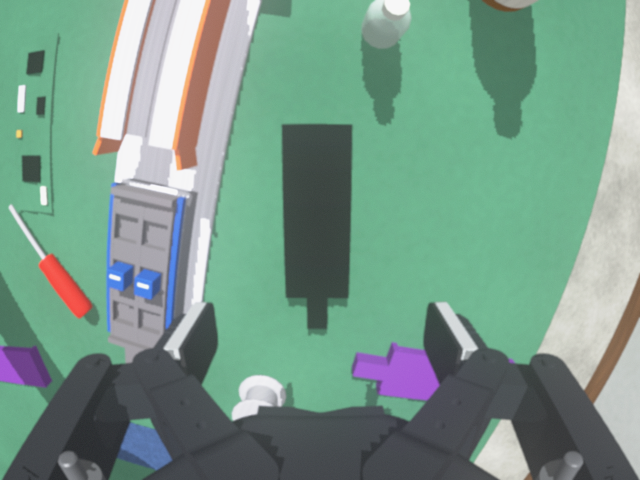

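The wrist view shows the black tray body with corners at about (282,124), (352,125), (350,297) and (287,297), and its tab ending at (317,328).

```bash
python3 - <<'E'
from h import *
ci=camera_info('wrist'); P=[onz(ci,p,.018,True)[:2]*1000 for p in((282,124),(352,125),(350,297),(286,297),(317,328))]
for p in P: print(p.round(1))
print('c',np.mean(P[:4],0)); e=(P[0]+P[1]-P[2]-P[3])/2; print(np.linalg.norm(e),np.degrees(np.arctan2(-e[0],e[1])),np.linalg.norm(P[0]-P[1]))
d=np.r_[np.mean(P[:4],0)/1000,0]-np.r_[manip.get_state()['position'][:2],0]; print(tool(d))
E
```

```text
[626.8  52.5]
[684.9  63.8]
[719.  -90.4]
[ 659.7 -103.1]
[ 695.4 -130.2]
c [672.60817832 -19.31535068]
158.498077699023 12.197012813743909 59.209162680347504
[ 0.09300359 -2.83026202  0.00890745]
```

```bash
python3 -m crank '{"translation":[[0,-3,40],[0,0,40],[0,0,40],[0,0,40],[0,0,20],[0,0,10],[0,0,0]],"roll":[0,0,0,0,0,0,0],"fingers":[1,1,1,1,1,1,1]}' 60
python3 -m crank '{"translation":[[0,0,0],[0,0,0],[0,0,0],[0,0,0],[0,0,0],[0,0,0]],"roll":[0,0,0,0,0,0],"fingers":[0,0,0,0,0,0]}'
python3 -c "
from h import *
s=manip.get_state(); print(s['position'],s['width'],s['contact_force'],s['moment'])"
```

```text
clock: 9.8
position: [0.6721, -0.0181, 0.0049]
ee_rot: [-0.001, 0.629, 0.777, -0.001]
contact_force: [-0.4, 0.6, 0.4]
width: 0.0855
gripper_force: 0.0
clock: 10.4
position: [0.6752, -0.0196, 0.0088]
ee_rot: [0.002, 0.63, 0.777, 0.001]
contact_force: [-0.0, 1.0, 7.0]
width: 0.0578
gripper_force: 64.7
[ 0.67515687 -0.01960611  0.00877987] 0.0577928938933088 [-0.02234453  1.01604028  6.99188512] [0.12431704 0.14337345 0.01176035]
```

```bash
python3 -m crank '{"translation":[[0,0,-20],[0,0,-40],[0,0,-40],[0,0,-40],[0,0,-40],[0,0,0]],"roll":[0,0,0,0,0,0],"fingers":[0,0,0,0,0,0]}'
python3 - <<'E'
from h import *
s=manip.get_state(); print(s['position'],s['width'])
ci=camera_info('wrist'); M=cv2.Rodrigues(np.array(ci['rvec']))[0]; t=np.array(ci['tvec']).ravel()
Rt=R.from_quat(np.roll(s['ee_rot'],-1)).as_matrix(); Rc=M@Rt; tc=M@np.array(s['position'])+t   # tcp->cam
R1=np.array([[-0.9995,.033,-.002],[.0329,.9995,.0014],[.002,.0013,-1]]); p1=np.array([.53554716,-.14760426,.19830312])
M1=Rc@R1.T; t1=tc-M1@p1
c1=dict(mtx=ci['mtx'],rvec=cv2.Rodrigues(M1)[0],tvec=t1); print(ray(c1,(320,240),True))
np.savez('w1cam.npz',mtx=ci['mtx'],rvec=c1['rvec'],tvec=t1)
im=cv2.imread('pics/w1.png'); cv2.imwrite('pics/c1.png',cv2.resize(im[150:255,225:485],None,fx=3,fy=3,interpolation=cv2.INTER_CUBIC))
E
```

```text
clock: 11.0
position: [0.6774, -0.0202, 0.1941]
ee_rot: [0.006, 0.63, 0.777, 0.004]
contact_force: [1.1, 0.2, -0.5]
width: 0.0578
gripper_force: 64.5
[ 0.67735818 -0.02022138  0.1941451 ] 0.057754428781790955
(array([ 0.46231494, -0.14534718,  0.34014809]), array([ 0.2882932 , -0.00839728, -0.95750536]))
```

View pics/c1.png

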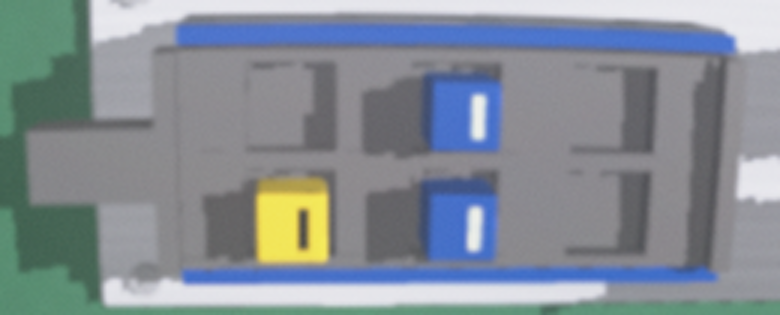

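The crop shows the grey tray's open-face end corners at crop pixels (155,48), (157,280), (740,54) and (727,276).

```bash
python3 - <<'E'
from h import *
c=dict(np.load('w1cam.npz'))
C=lambda x,y:(225+x/3,150+y/3)
P=[onz(c,C(*p),.055,True)[:2]*1000 for p in((155,48),(157,280),(740,54),(727,276),(25,122),(25,204))]
for p in P: print(p.round(1))
print('centre',np.mean(P[:4],0),'tab end mid',(P[4]+P[5])/2); e=(P[2]+P[3]-P[0]-P[1])/2; print(np.linalg.norm(e),np.degrees(np.arctan2(e[0],e[1])))
s=manip.get_state(); Rt=R.from_quat(np.roll(s['ee_rot'],-1)).as_matrix(); print(Rt.round(4).tolist(),s['position'])
E
```

```text
[ 487.7 -179.3]
[ 549.9 -182.4]
[491.1 -23.1]
[553.9 -23.1]
[ 505.4 -214.9]
[ 527.5 -216.8]
centre [ 520.65250653 -101.95932585] tab end mid [ 516.47076415 -215.83260287]
157.7604171086077 1.3380684203887145
[[-0.2064, 0.9784, 0.0142], [0.9785, 0.2064, -0.0018], [-0.0047, 0.0136, -0.9999]] [ 0.67735818 -0.02022138  0.1941451 ]
```

```bash
python3 -m crank '{"translation":[[0,0,0],[0,0,0],[-21.6,-38.8,0],[-21.6,-38.8,0],[-21.6,-38.8,0],[-21.6,-38.8,0],[0,0,40],[0,0,44]],"roll":[0.117,0.117,0,0,0,0,0,0],"fingers":[0,0,0,0,0,0,0,0]}'
python3 -m crank '{"translation":[[0,0,0],[0,0,0]],"roll":[0,0],"fingers":[0,0]}'
python3 - <<'E'
from h import *
s=manip.get_state(); print(s['position'],s['width'],R.from_quat(np.roll(s['ee_rot'],-1)).as_matrix().round(4).tolist())
im,ci=snap('wrist','w5'); im,ci=snap('scene','s5'); cv2.imwrite('pics/c5.png',np.hstack([cv2.imread('pics/w5.png')[60:460,140:500],cv2.resize(im[200:290,230:330],(400,400*90//100))[:,:].copy() if 0 else cv2.resize(im[190:290,235:335],(400,400),interpolation=cv2.INTER_CUBIC)]))
E
```

```text
clock: 11.8
position: [0.5163, -0.1032, 0.1033]
ee_rot: [0.003, 0.717, 0.697, 0.001]
contact_force: [0.7, 0.1, -2.5]
width: 0.0579
gripper_force: 64.6
clock: 12.0
position: [0.5158, -0.1019, 0.1021]
ee_rot: [-0.001, 0.716, 0.698, -0.0]
contact_force: [0.8, -0.8, 0.1]
width: 0.0574
gripper_force: 65.3
[ 0.51576778 -0.1018901   0.10212378] 0.05736027124902461 [[0.0261, 0.9997, -0.0017], [0.9997, -0.0261, 0.0007], [0.0006, -0.0017, -1.0]]
```

View pics/c5.png

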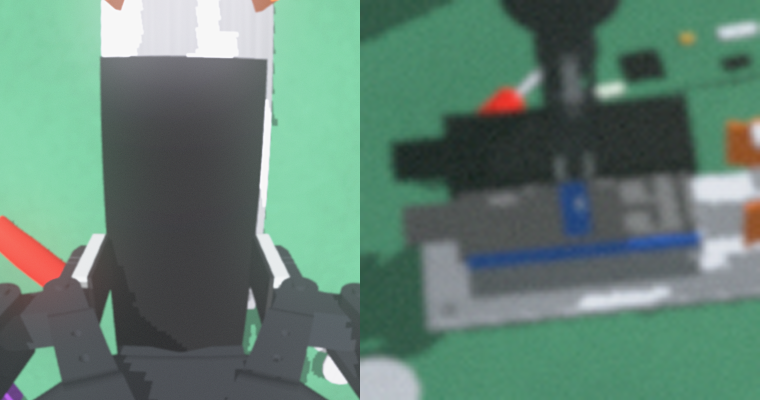

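The left part shows the black tray gripped squarely, its far end at crop (101,57) to (271,58). The right part shows it above the grey tray, with a relay visible.

```bash
python3 - <<'E'
from h import *
s=manip.get_state();ci=camera_info('wrist')
P=[onz(ci,(140+x,60+y),s['position'][2]+.0092,True)[:2]*1000 for x,y in((101,57),(271,58))]
print(P); m=(P[0]+P[1])/2; print('centre',m-80*np.array([.026,.9997]),s['position'])
E
```

```text
[array([491.99025438, -22.69624876]), array([552.50379809, -24.28517706])]
centre [ 520.16702623 -103.46671291] [ 0.51794458 -0.10240815  0.10404371]
```

```bash
python3 -m crank '{"translation":[[0.5,0.5,15],[0,0,10],[0,0,8],[0,0,0],[0,0,0]],"roll":[0,0,0,0,0],"fingers":[0,0,0,0,0]}'
python3 -m crank '{"translation":[[0,0,2],[0,0,0],[0,0,0]],"roll":[0,0,0],"fingers":[0,0,0]}'
python3 -m crank '{"translation":[[0,0,2],[0,0,0],[0,0,0]],"roll":[0,0,0],"fingers":[0,0,0]}'
python3 - <<'E'
from h import *
im,ci=snap('side','d6'); s=manip.get_state(); print(s['position'],s['contact_force'])
im2,_=snap('scene','s6')
cv2.imwrite('pics/c6.png',np.hstack([cv2.resize(im[210:330,230:350],(400,400),interpolation=cv2.INTER_CUBIC),cv2.resize(im2[190:290,235:335],(400,400),interpolation=cv2.INTER_CUBIC)]))
E
```

```text
clock: 12.6
position: [0.517, -0.1016, 0.0696]
ee_rot: [0.0, 0.716, 0.698, 0.0]
contact_force: [0.8, 0.1, -1.5]
width: 0.0573
gripper_force: 65.3
clock: 12.9
position: [0.5169, -0.1016, 0.0675]
ee_rot: [0.0, 0.716, 0.698, 0.0]
contact_force: [-0.0, -0.1, -2.1]
width: 0.0576
gripper_force: 65.3
clock: 13.2
position: [0.5166, -0.1015, 0.0652]
ee_rot: [-0.0, 0.716, 0.698, 0.0]
contact_force: [-0.2, 0.1, -1.1]
width: 0.0576
gripper_force: 65.3
[ 0.51666579 -0.10149249  0.06524175] [-0.16821865 -0.27462586  0.4440002 ]
```

View pics/c6.png

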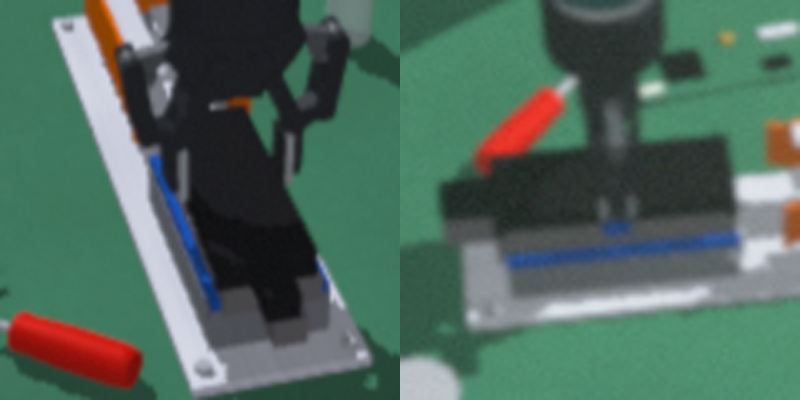

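The left (side) view suggests the black tab at x 255–300 sits slightly left of the grey tab at 263–308. I'll check numerically.

```bash
python3 - <<'E'
from h import *
im=cv2.imread('pics/d6.png'); g=cv2.cvtColor(im,cv2.COLOR_BGR2GRAY)
for r in range(284,316,2): print(r,g[r,286:334].tolist())
E
```

```text
284 [65, 64, 54, 55, 50, 28, 23, 27, 28, 29, 28, 26, 24, 19, 17, 20, 18, 19, 18, 16, 17, 18, 18, 16, 18, 18, 17, 16, 19, 16, 18, 18, 17, 17, 17, 18, 17, 22, 49, 86, 100, 102, 102, 102, 102, 103, 103, 103]
286 [78, 60, 50, 49, 54, 43, 23, 19, 19, 22, 26, 26, 28, 29, 24, 19, 17, 18, 18, 20, 17, 16, 18, 17, 19, 16, 19, 17, 19, 19, 20, 19, 19, 21, 18, 19, 19, 19, 42, 109, 108, 102, 101, 103, 103, 103, 102, 102]
288 [89, 76, 54, 47, 52, 56, 38, 21, 18, 18, 19, 20, 18, 26, 27, 25, 26, 22, 20, 19, 20, 17, 17, 18, 18, 17, 19, 17, 16, 19, 19, 18, 19, 19, 20, 18, 18, 18, 37, 104, 149, 122, 105, 102, 102, 102, 103, 102]
290 [84, 91, 67, 55, 49, 52, 56, 37, 21, 18, 19, 17, 19, 18, 20, 21, 20, 19, 18, 17, 17, 17, 19, 17, 19, 15, 16, 17, 19, 18, 18, 18, 18, 20, 19, 20, 17, 20, 24, 60, 120, 154, 123, 104, 102, 102, 102, 102]
292 [82, 86, 89, 66, 56, 60, 55, 53, 35, 22, 17, 20, 18, 20, 20, 20, 19, 19, 20, 16, 16, 16, 17, 17, 18, 19, 18, 19, 18, 18, 18, 18, 20, 23, 23, 29, 33, 36, 44, 62, 78, 122, 155, 124, 105, 104, 104, 104]
294 [84, 83, 87, 82, 63, 63, 64, 56, 35, 23, 18, 20, 19, 19, 20, 19, 20, 2
[... 1540 characters left out ...]
0, 122, 122, 122, 123]
310 [215, 212, 212, 209, 183, 118, 86, 80, 80, 80, 79, 80, 80, 79, 78, 78, 79, 80, 78, 78, 78, 78, 78, 77, 69, 63, 67, 71, 71, 71, 71, 71, 70, 72, 70, 74, 99, 114, 122, 124, 124, 123, 123, 123, 123, 121, 116, 112]
312 [215, 215, 212, 211, 209, 181, 118, 84, 79, 80, 80, 81, 80, 79, 79, 81, 82, 86, 91, 92, 97, 103, 105, 108, 108, 86, 72, 72, 73, 73, 74, 75, 80, 86, 88, 95, 113, 123, 124, 124, 125, 125, 124, 123, 123, 121, 109, 105]
314 [216, 215, 215, 212, 212, 208, 164, 129, 102, 98, 102, 105, 110, 112, 113, 120, 122, 123, 125, 125, 125, 127, 128, 128, 126, 120, 106, 107, 110, 110, 119, 122, 124, 123, 124, 124, 125, 124, 124, 124, 124, 125, 125, 123, 123, 123, 120, 116]
```

```bash
python3 - <<'E'
from h import *
ci=camera_info('side')
d=np.array([.026,.9997]);n=np.array([.9997,-.026])
for ox in(.520,.517):
  o=np.array([ox,-.1018])
  for x in(-.01,.01):
    print(ox,x,[(z,proj(ci,[*(o-.114*d+x*n),z]).round(1).tolist()) for z in(.037,.046,.0555,.057,.066,.075)])
E
```

```text
0.52 -0.01 [(0.037, [311.3, 314.0]), (0.046, [311.4, 310.3]), (0.0555, [311.5, 306.4]), (0.057, [311.6, 305.8]), (0.066, [311.7, 302.1]), (0.075, [311.8, 298.3])]
0.52 0.01 [(0.037, [321.4, 312.1]), (0.046, [321.5, 308.5]), (0.0555, [321.7, 304.6]), (0.057, [321.7, 304.0]), (0.066, [321.9, 300.2]), (0.075, [322.1, 296.5])]
0.517 -0.01 [(0.037, [309.8, 314.3]), (0.046, [309.9, 310.6]), (0.0555, [310.0, 306.7]), (0.057, [310.0, 306.1]), (0.066, [310.2, 302.4]), (0.075, [310.3, 298.6])]
0.517 0.01 [(0.037, [319.9, 312.4]), (0.046, [320.0, 308.8]), (0.0555, [320.2, 304.9]), (0.057, [320.2, 304.3]), (0.066, [320.4, 300.5]), (0.075, [320.6, 296.8])]
```

```bash
python3 -m crank '{"translation":[[0,3.3,-1],[0,0,0],[0,0,2.5],[0,0,0],[0,0,0]],"roll":[0,0,0,0,0],"fingers":[0,0,0,0,0]}'
python3 - <<'E'
from h import *
im,ci=snap('side','d7'); g=cv2.cvtColor(im,cv2.COLOR_BGR2GRAY)
for r in(300,302,308,310): print(r,g[r,304:326].tolist())
s=manip.get_state(); print(s['position'],s['contact_force'])
E
```

```text
clock: 13.8
position: [0.5202, -0.1017, 0.0638]
ee_rot: [0.0, 0.716, 0.698, 0.0]
contact_force: [1.1, 0.2, 0.1]
width: 0.0576
gripper_force: 65.4
300 [70, 70, 70, 62, 50, 29, 17, 18, 19, 20, 21, 18, 18, 18, 17, 18, 18, 24, 55, 73, 77, 77]
302 [71, 71, 71, 63, 59, 51, 28, 17, 19, 18, 19, 19, 19, 18, 18, 18, 18, 26, 60, 76, 79, 79]
308 [78, 78, 78, 78, 77, 70, 62, 61, 65, 69, 70, 70, 71, 70, 71, 70, 70, 72, 77, 81, 83, 87]
310 [79, 78, 79, 78, 78, 77, 70, 67, 68, 70, 71, 70, 70, 72, 72, 70, 72, 75, 100, 114, 121, 124]
[ 0.52018693 -0.10164038  0.06384426] [ 0.13403453 -0.58935901 -0.42615425]
```

```bash
python3 -m crank '{"translation":[[0,0,1],[0,0,0.5],[0,0,0],[0,0,0]],"roll":[0,0,0,0],"fingers":[0,0,0,0]}'
python3 -m crank '{"translation":[[0,0,0],[0,0,0],[0,0,0],[0,0,0],[0,0,0],[0,0,0],[0,0,-40],[0,0,-40]],"roll":[0,0,0,0,0,0,0,0],"fingers":[0.8,0.8,0.9,1,1,1,1,1]}'
python3 -m crank '{"translation":[[0,0,-30],[0,0,0],[0,0,0]],"roll":[0,0,0],"fingers":[1,1,1]}'
python3 - <<'E'
from h import *
im,ci=snap('side','d8'); g=cv2.cvtColor(im,cv2.COLOR_BGR2GRAY)
for r in(300,302,304,306,308,310): print(r,g[r,304:326].tolist())
s=manip.get_state(); print(s['position'])
im2,ci=snap('wrist','w8'); im3,_=snap('scene','s8')
cv2.imwrite('pics/c8.png',np.hstack([cv2.resize(im[210:330,230:350],(400,400),interpolation=cv2.INTER_CUBIC),im2[40:440,120:520]]))
E
```

```text
clock: 14.25
position: [0.5202, -0.1017, 0.0637]
ee_rot: [0.0, 0.716, 0.698, 0.0]
contact_force: [-1.9, 0.7, 9.4]
width: 0.0575
gripper_force: 66.5
clock: 15.05
position: [0.5189, -0.1013, 0.142]
ee_rot: [-0.002, 0.716, 0.698, -0.001]
contact_force: [0.3, -0.3, 0.2]
width: 0.0854
gripper_force: 0.0
clock: 15.35
position: [0.5201, -0.1016, 0.1728]
ee_rot: [0.001, 0.716, 0.698, 0.0]
contact_force: [0.9, 0.1, -0.5]
width: 0.0851
gripper_force: 0.0
300 [70, 70, 69, 61, 49, 29, 20, 17, 18, 19, 19, 22, 18, 19, 19, 21, 19, 25, 57, 71, 75, 77]
302 [71, 70, 70, 63, 58, 50, 29, 18, 20, 20, 20, 19, 19, 17, 17, 16, 20, 29, 69, 78, 79, 79]
304 [76, 78, 75, 72, 63, 59, 47, 26, 19, 20, 17, 20, 20, 19, 19, 19, 22, 31, 67, 78, 78, 79]
306 [77, 78, 77, 76, 70, 62, 57, 43, 35, 36, 41, 48, 49, 53, 55, 57, 61, 68, 74, 77, 79, 79]
308 [77, 77, 78, 76, 76, 70, 62, 64, 67, 69, 69, 69, 70, 71, 70, 70, 70, 71, 75, 81, 81, 86]
310 [78, 77, 77, 78, 77, 77, 68, 66, 69, 70, 70, 71, 70, 70, 70, 70, 71, 75, 98, 114, 120, 122]
[ 0.51933619 -0.10138658  0.17163889]
```

View pics/c8.png

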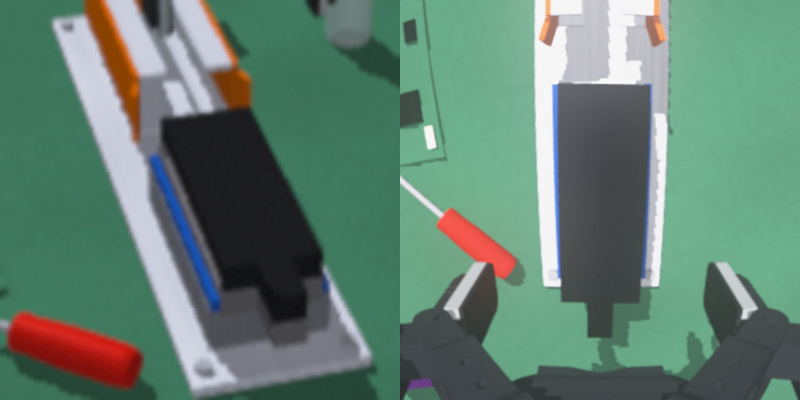

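Both trays' edges line up in both views and the pair is closed squarely. Next I'll grip both tabs.

```bash
python3 -m crank '{"translation":[[-36,0,0],[-36,0,0],[-34,0,0],[0,0,0],[0,0,40],[0,0,40],[0,0,30],[0,0,0]],"roll":[0,0,0,0,0,0,0,0],"fingers":[0.55,0.55,0.55,0.55,0.55,0.55,0.55,0.55]}' 60
python3 -m crank '{"translation":[[0,0,20],[0,0,6],[0,0,0]],"roll":[0,0,0],"fingers":[0.55,0.55,0.55]}'
python3 -m crank '{"translation":[[0,0,0],[0,0,0],[0,0,0],[0,0,0],[0,0,0],[0,0,0]],"roll":[0,0,0,0,0,0],"fingers":[0,0,0,0,0,0]}'
python3 -c "
from h import *
s=manip.get_state(); print(s['position'],s['width'],s['contact_force'],s['moment'])"
```

```text
clock: 16.3
position: [0.5131, -0.2047, 0.0573]
ee_rot: [-0.006, 0.716, 0.698, -0.002]
contact_force: [-1.6, 1.3, -0.6]
width: 0.0469
gripper_force: 0.0
clock: 16.6
position: [0.517, -0.2071, 0.0363]
ee_rot: [-0.001, 0.716, 0.698, -0.0]
contact_force: [-0.4, -0.4, 0.4]
width: 0.047
gripper_force: 0.0
clock: 17.2
position: [0.5179, -0.2079, 0.0376]
ee_rot: [0.001, 0.716, 0.698, 0.0]
contact_force: [-1.0, -0.1, 5.6]
width: 0.0192
gripper_force: 59.2
[ 0.51793866 -0.20787546  0.03757418] 0.01917368501044581 [-0.99093487 -0.12655212  5.56548445] [0.14078859 0.14981144 0.05158265]
```

```bash
python3 -m crank '{"translation":[[6,0,0],[8,0,0],[8,0,0],[8,0,0],[8,0,0],[0,0,0]],"roll":[0,0,0,0,0,0],"fingers":[0,0,0,0,0,0]}'
python3 -m crank '{"translation":[[8,0,0],[8,0,0],[8,0,0],[8,0,0],[0,0,0],[0,0,0]],"roll":[0,0,0,0,0,0],"fingers":[0,0,0,0,0,0]}'
python3 - <<'E'
from h import *
s=manip.get_state(); print(s['position'],s['width'],s['contact_force'],s['moment'])
im,ci=snap('side','d9');im3,_=snap('scene','s9'); 
cv2.imwrite('pics/c9.png',np.hstack([cv2.resize(im[190:310,220:340],(400,400),interpolation=cv2.INTER_CUBIC),cv2.resize(im3[190:290,255:355],(400,400),interpolation=cv2.INTER_CUBIC)]))
E
```

```text
clock: 17.8
position: [0.5192, -0.1699, 0.0376]
ee_rot: [0.002, 0.716, 0.698, 0.0]
contact_force: [0.2, -0.0, 6.5]
width: 0.0195
gripper_force: 59.3
clock: 18.4
position: [0.5201, -0.1379, 0.0376]
ee_rot: [0.001, 0.716, 0.698, 0.001]
contact_force: [-0.8, 0.4, 6.6]
width: 0.0194
gripper_force: 59.4
[ 0.52009992 -0.13791563  0.03760599] 0.01938627712431706 [-0.77871842  0.36529793  6.59202817] [-0.00493277  0.09369477  0.05630585]
```

View pics/c9.png

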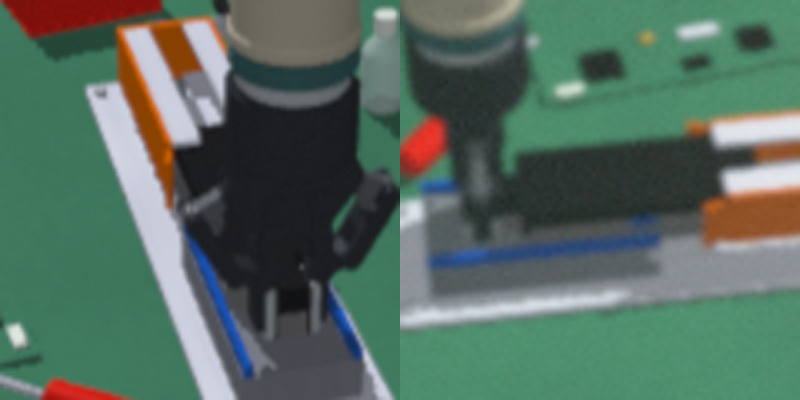

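The pair's front is entering the sleeve mouth cleanly.

```bash
python3 -m crank '{"translation":[[10,0,0],[10,0,0],[10,0,0],[10,0,0],[10,0,0],[10,0,0],[0,0,0]],"roll":[0,0,0,0,0,0,0],"fingers":[0,0,0,0,0,0,0]}'
python3 -m crank '{"translation":[[10,0,0],[10,0,0],[10,0,0],[10,0,0],[10,0,0],[10,0,0],[0,0,0]],"roll":[0,0,0,0,0,0,0],"fingers":[0,0,0,0,0,0,0]}'
python3 -m crank '{"translation":[[6,0,0],[4,0,0],[0,0,0]],"roll":[0,0,0],"fingers":[0,0,0]}'
python3 -c "
from h import *
s=manip.get_state(); print(s['position'],s['width'],s['contact_force'],s['moment'])"
```

```text
clock: 19.2
position: [0.5218, -0.0773, 0.0376]
ee_rot: [0.001, 0.716, 0.698, 0.001]
contact_force: [0.3, 0.6, 6.1]
width: 0.019
gripper_force: 59.4
clock: 19.9
position: [0.5235, -0.0171, 0.0375]
ee_rot: [0.001, 0.716, 0.698, 0.001]
contact_force: [0.9, -0.1, 6.0]
width: 0.0192
gripper_force: 59.3
clock: 20.2
position: [0.5221, -0.0066, 0.0361]
ee_rot: [-0.001, 0.716, 0.698, 0.0]
contact_force: [-0.9, 2.2, 1.6]
width: 0.0195
gripper_force: 58.9
[ 0.52210803 -0.0065859   0.03612818] 0.019469393177840313 [-0.86433485  2.22547511  1.6252829 ] [ 0.22106236 -0.11337111  0.03363826]
```

```bash
for i in 1; do python3 -m crank '{"translation":[[3,0,0],[0,0,0]],"roll":[0,0],"fingers":[0,0]}'; python3 -m crank '{"translation":[[2,0,0],[0,0,0]],"roll":[0,0],"fingers":[0,0]}';  python3 -m crank '{"translation":[[1.5,0,0],[0,0,0]],"roll":[0,0],"fingers":[0,0]}'; done | grep -E "pos|cont"
```

```text
position: [0.5223, -0.0043, 0.0361]
contact_force: [0.4, 0.6, 0.2]
position: [0.5224, -0.0025, 0.0361]
contact_force: [0.4, -0.5, -1.5]
position: [0.5225, -0.001, 0.0361]
contact_force: [0.6, -0.4, -1.6]
```

```bash
for i in 1; do python3 -m crank '{"translation":[[1.5,0,0],[0,0,0]],"roll":[0,0],"fingers":[0,0]}'; python3 -m crank '{"translation":[[1.5,0,0],[0,0,0]],"roll":[0,0],"fingers":[0,0]}';  python3 -m crank '{"translation":[[1,0,0],[0,0,0]],"roll":[0,0],"fingers":[0,0]}'; done | grep -E "pos|cont|width"
```

```text
position: [0.5225, -0.0004, 0.0362]
contact_force: [-0.5, -4.5, -1.4]
width: 0.0195
position: [0.5225, -0.0003, 0.0363]
contact_force: [-0.9, -9.7, -0.9]
width: 0.0195
position: [0.5226, -0.0003, 0.0364]
contact_force: [-1.6, -13.5, -0.9]
width: 0.0194
```

```bash
python3 -m crank '{"translation":[[-3,0,0],[0,0,0],[0,0,0],[0,0,0],[0,0,0],[0,0,-20],[0,0,-40],[0,0,-40]],"roll":[0,0,0,0,0,0,0,0],"fingers":[0,0,0.4,0.4,0.4,0.4,0.4,0.4]}' | head -4
python3 -m crank '{"translation":[[0,0,-50],[40,10,0],[40,10,0],[40,10,0],[40,10,0],[40,10,0],[40,10,0],[0,0,0]],"roll":[0,0,0,0,0,0,0,0],"fingers":[0.4,0.4,0.4,0.4,0.4,0.4,0.4,0.4]}'
python3 - <<'E'
from h import *
s=manip.get_state(); print(s['position'])
im,ci=snap('wrist','w10'); print(proj(ci,[.5888,.2404,.061],True))
im3,_=snap('scene','s10'); a=cv2.resize(im3[200:290,295:430],(600,400),interpolation=cv2.INTER_CUBIC); cv2.imwrite('pics/c10.png',np.hstack([im[40:440,220:420],a]))
E
```

```text
clock: 22.2
position: [0.5219, 0.0004, 0.1368]
ee_rot: [-0.001, 0.716, 0.698, -0.0]
contact_force: [0.9, 0.0, 0.5]
clock: 23.0
position: [0.5897, 0.2437, 0.1859]
ee_rot: [-0.001, 0.715, 0.7, 0.002]
contact_force: [-0.5, -0.4, 0.4]
width: 0.0342
gripper_force: 0.0
[0.58972011 0.24372345 0.18589526]
[318.50240572 235.4907848 ]
```

View pics/c10.png

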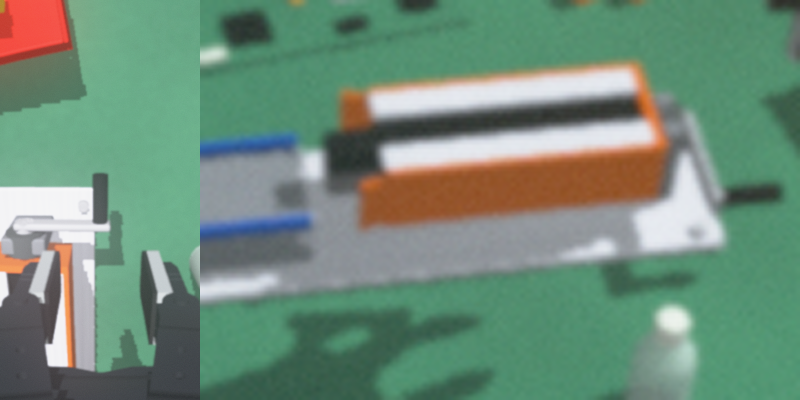

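The scene part shows the pair home, with the black tab in the gap. The pin is at wrist crop (100,173–222), where predicted.

```bash
python3 -m crank '{"translation":[[-2.5,0,40],[0,0,40],[0,0,40],[0,0,28],[0,0,0],[0,0,0],[0,0,0],[0,0,0]],"roll":[0,0,0,0,0,0,0,0],"fingers":[0.4,0.4,0.4,0.4,0.4,0,0,0]}' 40
python3 -m crank '{"translation":[[0,0,0],[0,0,0],[0,0,0]],"roll":[0,0,0],"fingers":[0,0,0]}'
```

```text
clock: 23.9
position: [0.5894, 0.2353, 0.0401]
ee_rot: [0.001, 0.716, 0.698, 0.001]
contact_force: [-1.4, -1.5, 1.7]
width: 0.0101
gripper_force: 39.2
clock: 24.2
position: [0.5893, 0.2353, 0.0401]
ee_rot: [0.001, 0.716, 0.698, 0.001]
contact_force: [-1.8, -3.2, 6.0]
width: 0.0102
gripper_force: 39.7
```

```bash
python3 -c "
import numpy as np
a=np.radians(np.arange(0,181,7.5)); print(np.c_[np.diff(60*np.cos(a)),-np.diff(60*np.sin(a))].round(1).tolist())"
```

```text
[[-0.5, -7.8], [-1.5, -7.7], [-2.5, -7.4], [-3.5, -7.0], [-4.4, -6.5], [-5.2, -5.9], [-5.9, -5.2], [-6.5, -4.4], [-7.0, -3.5], [-7.4, -2.5], [-7.7, -1.5], [-7.8, -0.5], [-7.8, 0.5], [-7.7, 1.5], [-7.4, 2.5], [-7.0, 3.5], [-6.5, 4.4], [-5.9, 5.2], [-5.2, 5.9], [-4.4, 6.5], [-3.5, 7.0], [-2.5, 7.4], [-1.5, 7.7], [-0.5, 7.8]]
```

```bash
python3 -m crank '{"translation":[[1.5,-0.5,-7.8],[1,-1.5,-7.7],[0,-2.5,-7.4],[0,-3.5,-7],[0,-4.4,-6.5],[0,-5.2,-5.9],[0,0,0]],"roll":[0,0,0,0,0,0,0],"fingers":[0,0,0,0,0,0,0]}'
python3 -c "
from h import *
print(manip.get_state()['moment'])"
```

```text
clock: 24.9
position: [0.5753, 0.2358, 0.0826]
ee_rot: [0.005, 0.716, 0.698, 0.002]
contact_force: [5.0, -9.5, 0.8]
width: 0.0102
gripper_force: 39.4
[-1.66255841 -1.0561328  -0.11170613]
```

```bash
python3 -m crank '{"translation":[[-1.5,-5.9,-5.2],[-1.5,-6.5,-4.4],[-0.5,-7,-3.5],[0,-7.4,-2.5],[0,-7.7,-1.5],[0,-7.8,-0.5],[0,0,0]],"roll":[0,0,0,0,0,0,0],"fingers":[0,0,0,0,0,0,0]}'
python3 -m crank '{"translation":[[0,-7.8,0.5],[0,-7.7,1.5],[0,-7.4,2.5],[0,-7,3.5],[0,-6.5,4.4],[0,-5.9,5.2],[0,0,0]],"roll":[0,0,0,0,0,0,0],"fingers":[0,0,0,0,0,0,0]}'
```

```text
clock: 25.6
position: [0.5376, 0.2369, 0.1048]
ee_rot: [0.007, 0.716, 0.698, 0.009]
contact_force: [6.8, -4.5, 17.5]
width: 0.0099
gripper_force: 42.2
clock: 26.3
position: [0.4867, 0.2382, 0.082]
ee_rot: [0.0, 0.716, 0.698, 0.001]
contact_force: [-2.1, -0.0, 6.1]
width: 0.0104
gripper_force: 46.7
```

```bash
python3 -m crank '{"translation":[[0,-5.2,5.9],[0,-4.4,6.5],[0,-3.5,7],[0,-2.5,7.4],[0,-1.5,7.7],[0,-0.5,7.8],[0,0,0],[0,0,0]],"roll":[0,0,0,0,0,0,0,0],"fingers":[0,0,0,0,0,0,0,0]}'
python3 -m crank '{"translation":[[0,0,1],[0,0,1],[0,0,0]],"roll":[0,0,0],"fingers":[0,0,0]}'
```

```text
clock: 27.1
position: [0.4694, 0.2386, 0.038]
ee_rot: [-0.0, 0.716, 0.698, 0.001]
contact_force: [-0.1, 3.5, 0.3]
width: 0.0102
gripper_force: 50.9
clock: 27.4
position: [0.4695, 0.2386, 0.0366]
ee_rot: [-0.0, 0.716, 0.698, 0.001]
contact_force: [-0.8, 5.2, 1.2]
width: 0.01
gripper_force: 51.1
```

```bash
python3 -m crank '{"translation":[[0,0,0],[0,0,0],[0,0,0],[0,0,-30],[0,0,-50],[0,0,-50],[0,0,-20],[0,0,0]],"roll":[0,0,0,0,0,0,0,0],"fingers":[0.4,0.4,0.4,0.4,0.4,0.4,0.4,0.4]}'
python3 - <<'E'
from h import *
im,ci=snap('wrist','w11'); im3,_=snap('scene','s11'); a=cv2.resize(im3[200:290,295:430],(600,400),interpolation=cv2.INTER_CUBIC); cv2.imwrite('pics/c11.png',np.hstack([im[40:440,220:420],a])); print(proj(ci,[.469,.241,.061],True))
E
```

```text
clock: 28.2
position: [0.4712, 0.2382, 0.1901]
ee_rot: [0.002, 0.716, 0.698, 0.003]
contact_force: [0.8, -0.6, -0.8]
width: 0.0345
gripper_force: 0.0
[315.5201983  225.98054301]
```

View pics/c11.png

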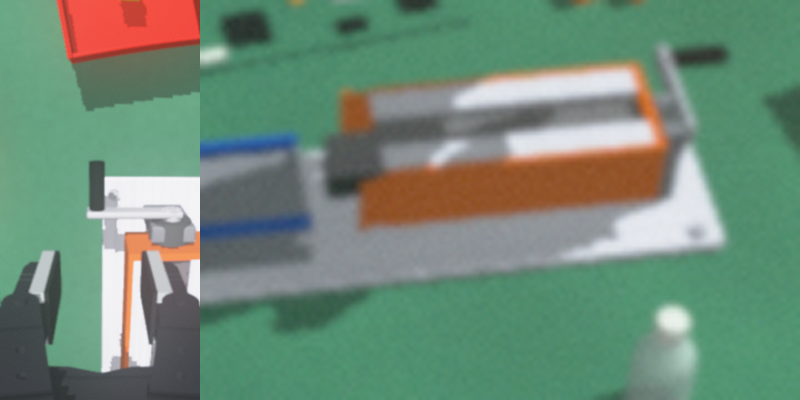

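The crank is on the −x side and the grey tray is now on top, still home.

```bash
python3 -m crank '{"translation":[[-40,9.7,0],[-40,9.7,0],[-40,9.7,0],[-40,9.7,0],[-40,9.7,0],[-40,9.7,0],[0,0,0],[0,0,0]],"roll":[0,0,0,0,0,0,0,0],"fingers":[0.4,0.4,0.4,0.4,0.4,0.4,0.4,0.4]}'
python3 -c "
from h import *
s=manip.get_state();print(s['position'],R.from_quat(np.roll(s['ee_rot'],-1)).as_matrix().round(3).tolist())
im,ci=snap('side','d12'); cv2.imwrite('pics/c12.png',cv2.resize(im[170:330,230:350],(450,600),interpolation=cv2.INTER_CUBIC))"
```

```text
clock: 29.1
position: [0.5197, -0.0043, 0.1841]
ee_rot: [-0.002, 0.717, 0.697, -0.001]
contact_force: [-0.4, -0.0, 0.3]
width: 0.0342
gripper_force: 0.0
[ 0.5196534  -0.00428165  0.1841005 ] [[0.029, 1.0, -0.005], [1.0, -0.029, 0.001], [0.001, -0.005, -1.0]]
```

View pics/c12.png

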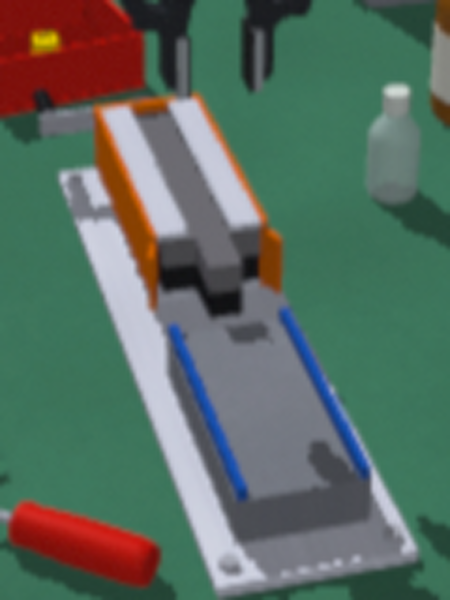

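The side view shows the grey tab on the black tab in the gap and the cap in the red bin.

```bash
python3 -m crank '{"translation":[[0,2,40],[0,0,40],[0,0,30],[0,0,0],[0,0,0]],"roll":[0,0,0,0,0],"fingers":[0.4,0.4,0.4,0.4,0.4]}'
```

```text
clock: 29.65
position: [0.5225, -0.0025, 0.0761]
ee_rot: [-0.001, 0.716, 0.698, -0.0]
contact_force: [0.1, -0.4, 1.9]
width: 0.0343
gripper_force: 0.0
```

```bash
python3 -m crank '{"translation":[[0,0,20],[0,0,15],[0,0,4],[0,0,0],[0,0,0]],"roll":[0,0,0,0,0],"fingers":[0.4,0.4,0.4,0.4,0.4]}' 60
python3 -m crank '{"translation":[[0,0,0],[0,0,0],[0,0,0],[0,0,0],[0,0,0],[0,0,0]],"roll":[0,0,0,0,0,0],"fingers":[0,0,0,0,0,0]}'
```

```text
clock: 30.15
position: [0.5241, -0.0036, 0.0387]
ee_rot: [0.001, 0.716, 0.698, 0.001]
contact_force: [0.2, -0.6, -0.0]
width: 0.034
gripper_force: 0.0
clock: 30.75
position: [0.5241, -0.0037, 0.0386]
ee_rot: [0.001, 0.716, 0.698, 0.001]
contact_force: [0.2, -0.5, 6.2]
width: 0.019
gripper_force: 58.6
```

```bash
python3 -m crank '{"translation":[[0,0,-2],[-6,0,0],[-8,0,0],[-8,0,0],[-8,0,0],[0,0,0]],"roll":[0,0,0,0,0,0],"fingers":[0,0,0,0,0,0]}'
python3 -m crank '{"translation":[[-8,0,0],[-8,0,0],[-8,0,0],[-8,0,0],[-8,0,0],[-8,0,0],[0,0,0]],"roll":[0,0,0,0,0,0,0],"fingers":[0,0,0,0,0,0,0]}'
```

```text
clock: 31.35
position: [0.5216, -0.0295, 0.0393]
ee_rot: [-0.004, 0.718, 0.696, 0.003]
contact_force: [1.8, 16.5, 3.0]
width: 0.0193
gripper_force: 58.4
clock: 32.05
position: [0.5212, -0.0834, 0.0393]
ee_rot: [0.001, 0.717, 0.698, -0.0]
contact_force: [0.3, -0.0, 0.1]
width: -0.0001
gripper_force: 0.0
```

The fingers slipped off the tabs. I'll back up and locate the pair numerically.

```bash
python3 -m crank '{"translation":[[0,0,-40],[0,0,-40],[0,0,-40],[0,0,-30],[0,0,0],[0,0,0]],"roll":[0,0,0,0,0,0],"fingers":[0.4,0.4,0.4,0.4,0.4,0.4]}'
python3 - <<'E'
from h import *
s=manip.get_state();im,ci=snap('wrist','w13');g=cv2.cvtColor(im,cv2.COLOR_BGR2GRAY)
d=np.array([.026,.9997]);n=np.array([.9997,-.026]);o=np.array([.5229,.014])
print(s['position'])
for z in(.0735,):
  for x in(-.015,-.006,0,.006,.015):
    print(x,[(int(y*1000),int(g[int(round(p[1])),int(round(p[0]))])) for y in np.arange(-.07,.03,.004) for p in[proj(ci,[*(o+y*d+x*n),z],True)]])
im,ci=snap('side','d13');g=cv2.cvtColor(im,cv2.COLOR_BGR2GRAY)
for r in range(230,270,2): print(r,g[r,270:310].tolist())
E
```

```text
clock: 32.65
position: [0.5209, -0.0826, 0.1897]
ee_rot: [0.001, 0.717, 0.697, 0.0]
contact_force: [-0.5, -0.7, -1.0]
width: 0.0339
gripper_force: 0.0
[ 0.52088814 -0.08257     0.18970992]
-0.015 [(-70, 183), (-66, 183), (-62, 183), (-57, 184), (-53, 183), (-49, 185), (-45, 185), (-41, 144), (-37, 134), (-33, 178), (-29, 184), (-25, 184), (-21, 183), (-17, 184), (-13, 160), (-9, 172), (-5, 172), (-1, 172), (2, 168), (6, 133), (10, 244), (14, 244), (18, 244), (22, 244), (26, 244)]
-0.006 [(-70, 182), (-66, 183), (-62, 183), (-57, 183), (-53, 185), (-49, 182), (-45, 171), (-41, 152), (-37, 156), (-33, 150), (-29, 153), (-25, 154), (-21, 159), (-17, 166), (-13, 168), (-9, 171), (-5, 174), (-1, 173), (2, 173), (6, 177), (10, 176), (14, 177), (18, 179), (22, 179), (26, 181)]
0 [(-70, 181), (-66, 176), (-62, 161), (-57, 131), (-53, 130), (-49, 130), (-45, 164), (-41, 164), (-37, 163), (-33, 164), (-29, 165), (-25, 165), (-21, 168), (-17, 168), (-13, 169), (-9, 170), (-5, 172), (-1, 171), (2, 173), (6, 176), (10, 175), (14, 177), (18, 178), (22, 178), (26, 179)]
0.006 [(-70, 129), (-66, 130
[... 3514 characters left out ...]
125, 124, 125, 124, 124, 123, 123, 123, 120, 103, 80, 74, 73, 73, 73, 74, 74, 74, 75, 75, 84, 118, 126, 127, 121, 88, 66]
264 [203, 203, 203, 199, 156, 101, 84, 63, 65, 76, 94, 117, 123, 124, 125, 124, 124, 124, 124, 125, 125, 124, 109, 100, 83, 75, 74, 74, 74, 74, 76, 74, 74, 78, 100, 121, 126, 127, 122, 88]
266 [203, 203, 203, 200, 156, 102, 85, 86, 67, 67, 76, 93, 119, 125, 125, 124, 124, 124, 124, 124, 124, 124, 124, 124, 122, 106, 82, 76, 77, 78, 77, 77, 80, 98, 102, 107, 122, 127, 127, 121]
268 [205, 203, 204, 199, 156, 102, 82, 83, 89, 72, 71, 81, 109, 122, 124, 123, 124, 124, 125, 125, 125, 124, 125, 125, 125, 123, 107, 104, 117, 122, 122, 122, 124, 125, 126, 126, 126, 126, 126, 125]
```

```bash
python3 - <<'E'
from h import *
d=np.array([.026,.9997]);n=np.array([.9997,-.026]);o=np.array([.5229,.014])
cs=camera_info('side')
for y in(-.047,-.045,-.041,-.037,-.033): print(y,[(z,[proj(cs,[*(o+y*d+x*n),z]).round(1).tolist() for x in(-.01,.01)]) for z in(.0355,.0535,.0715)])
im,ci=snap('scene','s14'); g=cv2.cvtColor(im,cv2.COLOR_BGR2GRAY)
for y in(-.047,-.041,-.035): print(y,[(z,proj(ci,[*(o+y*d+.01*n),z]).round(1).tolist()) for z in(.0355,.0445,.0535,.0625,.0715)])
for r in range(230,256,1): print(r,g[r,300:330].tolist())
E
```

```text
-0.047 [(0.0355, [[286.8, 260.9], [295.6, 259.6]]), (0.0535, [[286.8, 254.1], [295.7, 252.8]]), (0.0715, [[286.8, 247.2], [295.8, 245.8]])]
-0.045 [(0.0355, [[286.6, 260.4], [295.4, 259.1]]), (0.0535, [[286.5, 253.6], [295.4, 252.3]]), (0.0715, [[286.5, 246.7], [295.5, 245.3]])]
-0.041 [(0.0355, [[286.1, 259.4], [294.9, 258.1]]), (0.0535, [[286.1, 252.6], [295.0, 251.3]]), (0.0715, [[286.1, 245.7], [295.0, 244.4]])]
-0.037 [(0.0355, [[285.6, 258.4], [294.4, 257.1]]), (0.0535, [[285.6, 251.6], [294.5, 250.3]]), (0.0715, [[285.6, 244.7], [294.5, 243.4]])]
-0.033 [(0.0355, [[285.2, 257.4], [293.9, 256.1]]), (0.0535, [[285.2, 250.6], [294.0, 249.3]]), (0.0715, [[285.1, 243.7], [294.0, 242.4]])]
-0.047 [(0.0355, [313.6, 243.5]), (0.0445, [313.7, 241.3]), (0.0535, [313.7, 239.0]), (0.0625, [313.7, 236.7]), (0.0715, [313.7, 234.4])]
-0.041 [(0.0355, [315.8, 243.3]), (0.0445, [315.9, 241.0]), (0.0535, [315.9, 238.8]), (0.0625, [315.9, 236.5]), (0.0715, [315.9, 234.1])]
-0.035 [(0.0355, [318.0, 243.1]), (0.0445, [318.1, 240.8]), (0.0535, [318.1, 238.5]), (0.0625, [318.1, 236.2]), (0.0715, [31
[... 3045 characters left out ...]
41, 133]
251 [91, 91, 86, 87, 85, 82, 84, 81, 77, 82, 85, 82, 84, 85, 82, 81, 83, 89, 93, 105, 124, 136, 139, 141, 140, 143, 145, 144, 143, 138]
252 [79, 79, 83, 81, 88, 78, 81, 82, 80, 80, 84, 85, 89, 95, 93, 93, 97, 104, 113, 121, 129, 141, 142, 141, 143, 142, 142, 142, 143, 139]
253 [82, 87, 90, 95, 93, 90, 89, 91, 93, 91, 91, 96, 94, 101, 96, 99, 102, 118, 127, 133, 134, 137, 143, 141, 143, 143, 140, 142, 138, 141]
254 [90, 93, 94, 97, 94, 95, 94, 93, 94, 94, 97, 97, 98, 97, 97, 99, 104, 115, 124, 130, 135, 136, 138, 142, 140, 142, 141, 143, 138, 139]
255 [95, 93, 95, 96, 96, 97, 96, 98, 99, 97, 96, 95, 95, 98, 94, 97, 103, 103, 110, 118, 131, 139, 144, 141, 142, 144, 139, 141, 143, 144]
```

The black tab caught on the deck's bevel (tab end at y ≈ −34 mm) while the grey one came on to ≈ −46 mm. I'll push both tab ends home again with shut fingers to realign the trays.

```bash
python3 -m crank '{"translation":[[0,0,0],[0,0,40],[0,0,40],[0,0,40],[0,0,20],[0,0,5],[0,0,0],[0,0,0]],"roll":[0,0,0,0,0,0,0,0],"fingers":[0,0,0,0,0,0,0,0]}' 60
python3 -m crank '{"translation":[[8,0.5,0],[8,0.5,0],[8,0.5,0],[8,0,0],[4,0,0],[0,0,0]],"roll":[0,0,0,0,0,0],"fingers":[0,0,0,0,0,0]}'
python3 -m crank '{"translation":[[3,0,0],[3,0,0],[3,0,0],[0,0,0]],"roll":[0,0,0,0],"fingers":[0,0,0,0]}'
```

```text
clock: 33.6
position: [0.5219, -0.0819, 0.0451]
ee_rot: [0.001, 0.716, 0.698, 0.0]
contact_force: [-0.6, -1.0, -0.3]
width: 0.0
gripper_force: 0.0
clock: 34.2
position: [0.5232, -0.0448, 0.0444]
ee_rot: [-0.0, 0.716, 0.698, 0.0]
contact_force: [0.4, 0.5, 0.0]
width: 0.0
gripper_force: 0.0
clock: 34.6
position: [0.5235, -0.0364, 0.0442]
ee_rot: [-0.0, 0.716, 0.698, 0.0]
contact_force: [-0.8, 0.2, 0.1]
width: -0.0
gripper_force: 0.0
```

```bash
(python3 -m crank '{"translation":[[3,0,0],[3,0,0],[3,0,0],[0,0,0]],"roll":[0,0,0,0],"fingers":[0,0,0,0]}'
python3 -m crank '{"translation":[[3,0,0],[2,0,0],[0,0,0]],"roll":[0,0,0],"fingers":[0,0,0]}'
python3 -m crank '{"translation":[[2,0,0],[0,0,0]],"roll":[0,0],"fingers":[0,0]}'
python3 -m crank '{"translation":[[2,0,0],[0,0,0]],"roll":[0,0],"fingers":[0,0]}'
python3 -m crank '{"translation":[[1,0,0],[0,0,0]],"roll":[0,0],"fingers":[0,0]}') | grep -E "pos|cont"
```

```text
position: [0.5238, -0.0273, 0.0443]
contact_force: [-0.6, -0.3, -0.2]
position: [0.5239, -0.0223, 0.0443]
contact_force: [0.7, -0.6, 0.0]
position: [0.524, -0.0204, 0.0443]
contact_force: [0.3, -1.0, -0.4]
position: [0.524, -0.0196, 0.0443]
contact_force: [-0.1, -5.1, -1.0]
position: [0.524, -0.0196, 0.0444]
contact_force: [-0.7, -8.0, 0.4]
```

```bash
python3 -m crank '{"translation":[[-4,0,0],[-4,0,0],[0,0,-40],[0,0,-40],[0,0,-40],[0,0,0],[0,0,0]],"roll":[0,0,0,0,0,0,0],"fingers":[0,0,0,0.3,0.4,0.4,0.4]}' | head -2
python3 - <<'E'
from h import *
d=np.array([.026,.9997]);n=np.array([.9997,-.026]);o=np.array([.5229,.014])
im,cs=snap('side','d15');g=cv2.cvtColor(im,cv2.COLOR_BGR2GRAY)
for y,x in((-.022,-.01),(-.022,.01),(.012,-.025),(.012,.025)): print(y,x,[proj(cs,[*(o+y*d+x*n),z]).round(1).tolist() for z in(.0355,.0535,.0715)])
print('tab col 288',g[232:262,288].tolist()); print('body left col 275',g[220:252,275].tolist(),'r col 295',g[220:252,296].tolist())
im,cs=snap('scene','s15');g=cv2.cvtColor(im,cv2.COLOR_BGR2GRAY)
print([proj(cs,[*(o-.022*d+.01*n),z]).round(1).tolist() for z in(.0355,.0535,.0715)])
for r in range(232,246): print(r,g[r,312:336].tolist())
im,cs=snap('wrist','w15'); g=cv2.cvtColor(im,cv2.COLOR_BGR2GRAY)
for z in (.0735,.0535):
  print(z,[(int(y*1000),int(g[int(round(p[1])),int(round(p[0]))])) for y in np.arange(-.04,.02,.003) for p in[proj(cs,[*(o+y*d),z],True)]])
print(manip.get_state()['position'])
E
```

```text
clock: 36.6
position: [0.5242, -0.0255, 0.1652]
-0.022 -0.01 [[283.9, 254.7], [283.9, 247.9], [283.9, 241.0]]
-0.022 0.01 [[292.6, 253.4], [292.7, 246.6], [292.7, 239.8]]
0.012 -0.025 [[273.8, 247.5], [273.7, 240.8], [273.6, 234.0]]
0.012 0.025 [[295.1, 244.4], [295.1, 237.7], [295.2, 231.0]]
tab col 288 [108, 107, 107, 107, 108, 108, 108, 107, 99, 83, 71, 68, 69, 69, 68, 58, 37, 21, 18, 19, 17, 27, 67, 102, 114, 105, 108, 123, 124, 124]
body left col 275 [128, 151, 177, 194, 200, 203, 204, 204, 204, 204, 202, 194, 164, 117, 86, 72, 69, 69, 68, 69, 63, 46, 24, 19, 17, 20, 23, 56, 100, 122, 120, 117] r col 295 [127, 144, 162, 182, 195, 198, 201, 202, 199, 172, 122, 89, 71, 70, 69, 69, 68, 58, 39, 21, 19, 19, 18, 28, 67, 108, 124, 122, 120, 119, 119, 119]
[[322.8, 242.6], [322.9, 238.1], [323.0, 233.4]]
232 [85, 83, 81, 90, 110, 126, 127, 124, 123, 122, 117, 119, 127, 130, 128, 128, 127, 128, 128, 126, 127, 130, 132, 145]
233 [97, 96, 91, 103, 124, 144, 146, 148, 147, 147, 131, 122, 124, 127, 128, 127, 129, 127, 123, 122, 125, 124, 134, 155]
234 [126, 121, 119, 118, 132, 155, 170, 185,
[... 1152 characters left out ...]
, 141, 140, 138, 130, 128, 122, 122, 125, 124, 126, 116, 106, 98, 95, 95, 95]
245 [104, 96, 96, 96, 97, 100, 112, 129, 140, 145, 140, 139, 139, 138, 141, 138, 140, 137, 125, 111, 98, 94, 95, 96]
0.0735 [(-40, 122), (-37, 119), (-33, 113), (-30, 114), (-27, 112), (-24, 147), (-21, 142), (-18, 140), (-15, 142), (-12, 142), (-9, 144), (-6, 144), (-3, 143), (0, 144), (2, 146), (5, 145), (8, 144), (11, 146), (14, 146), (17, 148)]
0.0535 [(-40, 113), (-37, 114), (-33, 112), (-30, 127), (-27, 158), (-24, 140), (-21, 143), (-18, 143), (-15, 144), (-12, 144), (-9, 142), (-6, 143), (-3, 144), (0, 145), (2, 144), (5, 145), (8, 145), (11, 146), (14, 146), (17, 147)]
[ 0.52262002 -0.02531791  0.1627503 ]
```

The trays are flush again: the tab ends coincide and the face heights match. I'll regrip harder and lift properly before drawing.

```bash
python3 -m crank '{"translation":[[12,0,0],[12,0,0],[0,0,40],[0,0,40],[0,0,30],[0,0,10],[0,0,6],[0,0,0]],"roll":[0,0,0,0,0,0,0,0],"fingers":[0.4,0.4,0.4,0.4,0.4,0.4,0.4,0.4]}' 110
python3 -m crank '{"translation":[[0,-1,0],[0,0,0],[0,0,0],[0,0,0],[0,0,0],[0,0,0]],"roll":[0,0,0,0,0,0],"fingers":[0.4,0,0,0,0,0]}'
python3 -m crank '{"translation":[[0,0,-2],[0,0,0],[0,0,0]],"roll":[0,0,0],"fingers":[0,0,0]}'
python3 -m crank '{"translation":[[0,0,-1],[0,0,0],[0,0,0]],"roll":[0,0,0],"fingers":[0,0,0]}'
```

```text
clock: 37.55
position: [0.5249, -0.0013, 0.0384]
ee_rot: [0.0, 0.716, 0.698, 0.0]
contact_force: [0.9, -0.6, 0.1]
width: 0.034
gripper_force: 0.0
clock: 38.15
position: [0.5242, -0.0017, 0.0399]
ee_rot: [0.001, 0.716, 0.698, 0.001]
contact_force: [-1.7, 0.3, 7.2]
width: 0.0183
gripper_force: 107.3
clock: 38.45
position: [0.5235, -0.0018, 0.0403]
ee_rot: [0.0, 0.716, 0.698, 0.0]
contact_force: [-0.0, -0.1, -1.7]
width: 0.0187
gripper_force: 107.6
clock: 38.75
position: [0.5234, -0.0017, 0.0411]
ee_rot: [-0.0, 0.716, 0.698, -0.0]
contact_force: [-0.5, 0.5, -2.5]
width: 0.0185
gripper_force: 107.5
```

```bash
python3 -m crank '{"translation":[[0,0,-1],[0,0,0]],"roll":[0,0],"fingers":[0,0]}'
python3 -m crank '{"translation":[[-4,0,0],[-4,0,0],[0,0,0]],"roll":[0,0,0],"fingers":[0,0,0]}'
python3 -m crank '{"translation":[[-3,0,0],[-3,0,0],[0,0,0]],"roll":[0,0,0],"fingers":[0,0,0]}'
```

```text
clock: 38.95
position: [0.5233, -0.0016, 0.0423]
ee_rot: [-0.0, 0.716, 0.698, -0.0]
contact_force: [-0.2, -0.2, -2.9]
width: 0.0186
gripper_force: 107.4
clock: 39.25
position: [0.5233, -0.0103, 0.0423]
ee_rot: [0.0, 0.716, 0.698, -0.0]
contact_force: [0.6, -0.2, -2.8]
width: 0.0184
gripper_force: 107.5
clock: 39.55
position: [0.5232, -0.0161, 0.0423]
ee_rot: [0.0, 0.716, 0.698, -0.0]
contact_force: [0.2, -0.2, -3.3]
width: 0.0185
gripper_force: 107.6
```

```bash
(python3 -m crank '{"translation":[[-4,0,0],[-4,0,0],[0,0,0]],"roll":[0,0,0],"fingers":[0,0,0]}'
python3 -m crank '{"translation":[[-6,0,0],[-6,0,0],[-4,0,0],[0,0,0]],"roll":[0,0,0,0],"fingers":[0,0,0,0]}'
python3 -m crank '{"translation":[[-6,0,0],[-6,0,0],[-4,0,0],[0,0,0]],"roll":[0,0,0,0],"fingers":[0,0,0,0]}')|grep -E "pos|cont|wid"
```

```text
position: [0.523, -0.0242, 0.0423]
contact_force: [-0.5, -0.2, -3.0]
width: 0.0183
position: [0.5226, -0.0404, 0.0423]
contact_force: [-0.4, 0.0, -3.2]
width: 0.0183
position: [0.5222, -0.0563, 0.0423]
contact_force: [0.3, 0.3, -2.1]
width: 0.0183
```

```bash
(python3 -m crank '{"translation":[[-8,0,0],[-8,0,0],[-8,0,0],[-8,0,0],[-8,0,0],[-8,0,0],[0,0,0]],"roll":[0,0,0,0,0,0,0],"fingers":[0,0,0,0,0,0,0]}'
python3 -m crank '{"translation":[[-8,0,0],[-8,0,0],[-8,0,0],[-8,0,0],[-8,0,0],[-8,0,0],[0,0,0]],"roll":[0,0,0,0,0,0,0],"fingers":[0,0,0,0,0,0,0]}'
python3 -m crank '{"translation":[[-8,0,0],[-8,0,0],[-8,0,0],[-8,0,0],[-8,0,0],[-8,0,0],[0,0,0]],"roll":[0,0,0,0,0,0,0],"fingers":[0,0,0,0,0,0,0]}')|grep -E "pos|cont|wid"
```

```text
position: [0.521, -0.105, 0.0424]
contact_force: [0.2, 0.2, -2.1]
width: 0.0183
position: [0.5196, -0.153, 0.0423]
contact_force: [-1.0, -0.4, -2.5]
width: 0.0184
position: [0.5184, -0.201, 0.0423]
contact_force: [-0.2, -0.2, -1.8]
width: 0.0186
```

```bash
(python3 -m crank '{"translation":[[-4,0,0],[-3,0,0],[0,0,0.5],[0,0,0.5],[0,0,0.5],[0,0,0]],"roll":[0,0,0,0,0,0],"fingers":[0,0,0,0,0,0]}'
python3 -m crank '{"translation":[[0,0,0],[0,0,0],[0,0,0],[0,0,0],[0,0,-20],[0,0,-50],[0,0,-50],[0,0,-15]],"roll":[0,0,0,0,0,0,0,0],"fingers":[0.4,0.4,0.4,0.4,0.4,0.4,0.6,1]}')|grep -E "pos|cont|wid"
python3 -m crank '{"translation":[[35,0,0],[35,0,0],[35,0,0],[0,0,0],[0,0,0],[0,0,0]],"roll":[0,0,0,0,0,0],"fingers":[1,1,1,1,1,1]}'
python3 - <<'E'
from h import *
d=np.array([.026,.9997]);n=np.array([.9997,-.026]);o=np.array([.5229,.014])
print(manip.get_state()['position'])
im,cs=snap('side','d16');im2,cc=snap('scene','s16');im3,cw=snap('wrist','w16')
cv2.imwrite('pics/c16.png',np.hstack([cv2.resize(im[210:330,230:350],(400,400),interpolation=cv2.INTER_CUBIC),cv2.resize(im2[200:280,245:325],(400,400),interpolation=cv2.INTER_CUBIC)]))
g=cv2.cvtColor(im,cv2.COLOR_BGR2GRAY)
for r in range(284,316,2): print(r,g[r,286:334].tolist())
g=cv2.cvtColor(im2,cv2.COLOR_BGR2GRAY)
for r in range(228,262,2): print(r,g[r,246:272].tolist(), g[r,306:326].tolist())
E
```

```text
position: [0.5183, -0.2068, 0.0414]
contact_force: [-1.9, -1.7, 4.2]
width: 0.0187
position: [0.521, -0.2079, 0.1813]
contact_force: [1.6, -0.5, -0.6]
width: 0.0623
clock: 44.75
position: [0.5211, -0.1023, 0.1758]
ee_rot: [0.0, 0.716, 0.698, -0.0]
contact_force: [-0.2, -1.3, 0.2]
width: 0.0855
gripper_force: 0.0
[ 0.5210673  -0.10232939  0.17575074]
284 [64, 73, 72, 48, 30, 28, 37, 57, 71, 95, 107, 109, 110, 110, 109, 109, 109, 109, 110, 109, 109, 108, 109, 108, 108, 109, 108, 109, 109, 108, 108, 108, 107, 107, 107, 106, 103, 100, 99, 96, 93, 95, 99, 100, 101, 101, 101, 100]
286 [76, 67, 73, 72, 48, 29, 29, 40, 64, 74, 95, 107, 109, 110, 110, 109, 109, 109, 110, 109, 109, 109, 110, 110, 109, 108, 108, 108, 109, 108, 108, 104, 89, 82, 78, 73, 73, 71, 70, 71, 71, 83, 97, 100, 100, 100, 100, 100]
288 [88, 77, 71, 74, 63, 37, 25, 28, 39, 61, 72, 95, 106, 105, 101, 100, 97, 95, 94, 89, 84, 88, 99, 107, 109, 109, 109, 109, 108, 109, 108, 107, 98, 78, 70, 69, 70, 69, 69, 69, 72, 89, 98, 100, 100, 100, 100, 100]
290 [82, 88, 68, 68, 71, 64, 37, 25, 29, 41, 66, 71, 71, 71, 71, 71, 70, 70, 70,
[... 5695 characters left out ...]
108, 118, 127, 146, 179, 208, 221, 222, 219, 212]
256 [77, 76, 79, 86, 104, 127, 141, 145, 145, 144, 143, 144, 145, 142, 133, 110, 89, 77, 75, 73, 74, 75, 73, 78, 80, 82] [97, 97, 95, 97, 98, 97, 92, 95, 97, 96, 96, 99, 104, 132, 175, 204, 209, 204, 192, 181]
258 [76, 78, 78, 80, 97, 126, 139, 144, 145, 148, 147, 147, 146, 143, 141, 128, 109, 93, 89, 89, 89, 90, 93, 89, 92, 90] [96, 100, 97, 99, 100, 101, 100, 106, 104, 106, 108, 110, 111, 119, 138, 147, 148, 146, 144, 146]
260 [76, 77, 75, 81, 98, 124, 139, 141, 147, 145, 148, 147, 148, 147, 145, 136, 117, 96, 95, 88, 90, 92, 90, 93, 91, 90] [124, 128, 132, 136, 134, 136, 136, 133, 135, 137, 140, 139, 139, 144, 143, 144, 145, 142, 143, 144]
```

The pair is closed on the deck, in the same image position as before insertion. I'll grip the grey tray's body and lift it.

```bash
python3 -m crank '{"translation":[[0,0,40],[0,0,40],[0,0,20],[0,0,9],[0,0,0],[0,0,0]],"roll":[0,0,0,0,0,0],"fingers":[1,1,1,1,1,1]}' 60
python3 -m crank '{"translation":[[0,0,2],[0,0,0],[0,0,0],[0,0,0],[0,0,0],[0,0,0],[0,0,0]],"roll":[0,0,0,0,0,0,0],"fingers":[1,0,0,0,0,0,0]}'
```

```text
clock: 45.5
position: [0.5219, -0.1023, 0.0677]
ee_rot: [0.001, 0.716, 0.698, 0.0]
contact_force: [0.2, -0.8, 0.5]
width: 0.0855
gripper_force: 0.0
clock: 46.2
position: [0.5213, -0.1017, 0.0663]
ee_rot: [0.001, 0.716, 0.698, 0.0]
contact_force: [-1.5, 0.9, 7.4]
width: 0.0569
gripper_force: 62.0
```

```bash
python3 -m crank '{"translation":[[0,0,-2],[0,0,-2],[0,0,-3],[0,0,-4],[0,0,-4],[0,0,-5],[0,0,0],[0,0,0]],"roll":[0,0,0,0,0,0,0,0],"fingers":[0,0,0,0,0,0,0,0]}'
python3 -m crank '{"translation":[[0,0,-40],[0,0,-40],[0,0,-30],[0,0,0],[0,0,0]],"roll":[0,0,0,0,0],"fingers":[0,0,0,0,0]}'
python3 - <<'E'
from h import *
im,cs=snap('side','d17');im2,cc=snap('scene','s17')
for i,c,nm in((im,cs,'side'),(im2,cc,'scene')):
    for m,st,ce in blobs(i,BLU,15):
        p=onz(c,ce,.06,False)
        if .4<p[0]<.62 and -.25<p[1]<.05: print(nm,st.tolist(),p.round(3))
cv2.imwrite('pics/c17.png',np.hstack([cv2.resize(im[210:330,230:350],(400,400),interpolation=cv2.INTER_CUBIC),cv2.resize(im2[200:280,245:325],(400,400),interpolation=cv2.INTER_CUBIC)]))
E
```

```text
clock: 47.0
position: [0.521, -0.1017, 0.085]
ee_rot: [0.0, 0.716, 0.698, 0.0]
contact_force: [-0.1, -0.0, -1.4]
width: 0.0565
gripper_force: 63.8
clock: 47.5
position: [0.5207, -0.1016, 0.1948]
ee_rot: [0.0, 0.716, 0.698, 0.0]
contact_force: [-1.1, -0.1, -1.6]
width: 0.0566
gripper_force: 64.8
side [303, 252, 22, 38, 178] [ 0.54 -0.11  0.06]
side [275, 257, 22, 46, 193] [ 0.482 -0.128  0.06 ]
side [289, 265, 12, 14, 117] [ 0.506 -0.108  0.06 ]
scene [285, 233, 9, 16, 79] [ 0.534 -0.099  0.06 ]
scene [263, 248, 56, 8, 182] [ 0.572 -0.099  0.06 ]
```

View pics/c17.png

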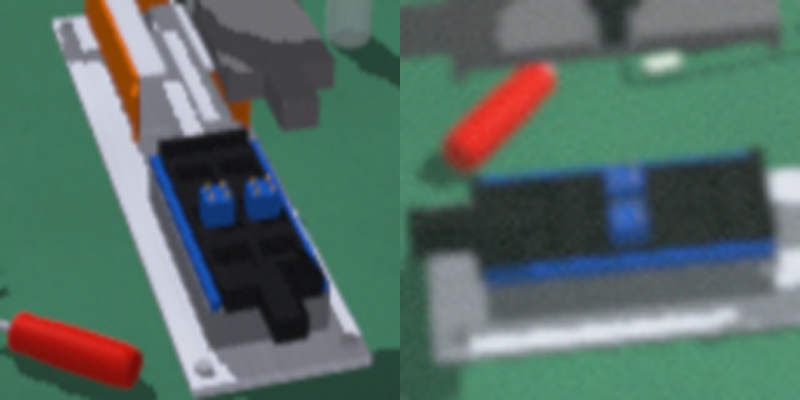

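Both relays stand pins-up in the black tray's middle row, and the black tray sits between the rails. Next I'll locate the mat.

```bash
python3 - <<'E'
from h import *
s=manip.get_state(); print(s['qpos'].round(2),s['position'])
f=lambda h,s,v:(h>100)&(h<125)&(s>90)&(v>40)
for n,c in(('s0','scene'),('d0','side')):
    im=cv2.imread('pics/%s0.png'%c);ci=camera_info(c)
    for m,st,ce in blobs(im,f,600):
        p=onz(ci,ce,.003)
        if .3<p[0]<.65 and -.6<p[1]<-.25: print(c,st,rect(m,ci,.003,False))
    P=lambda h,s,v:(h>128)&(h<160)&(s>100)&(v>40)
    for m,st,ce in blobs(im,P,200): print(c,'purple',rect(m,ci,.015,False))
E
```

```text
[-0.32  0.23  1.66  0.    1.25 -0.3 ] [ 0.51958828 -0.10117893  0.1930563 ]
scene [ 156  229   39   56 1838] ((482.7166748046875, -408.68536376953125), (185.35044860839844, 97.09196472167969), 3.1539995670318604)
scene purple ((252.912353515625, -333.50048828125), (200.33848571777344, 60.65118408203125), 18.531282424926758)
scene purple ((846.6294555664062, -174.16171264648438), (58.70494842529297, 198.37156677246094), 88.84722900390625)
side [ 267  375  132   81 6083] ((477.38970947265625, -411.78997802734375), (189.0667266845703, 99.40534210205078), 3.176213026046753)
side purple ((839.088623046875, -179.9311065673828), (76.74739074707031, 205.5852813720703), 88.80301666259766)
side purple ((243.68585205078125, -340.4373779296875), (195.80130004882812, 73.612060546875), 18.116409301757812)
```

```bash
python3 -m crank '{"translation":[[-44.3,-4.6,0],[-44.3,-4.6,0],[-44.3,-4.6,0],[-44.3,-4.6,0],[-44.3,-4.6,0],[-44.3,-4.6,0],[-44.3,-4.6,0],[0,0,0]],"roll":[0,0,0,0,0,0,0,0],"fingers":[0,0,0,0,0,0,0,0]}'
python3 -m crank '{"translation":[[0,0,0],[0,0,0],[0,0,0],[0,0,0],[0,0,0]],"roll":[0.149,0.149,0.149,0.149,0.149],"fingers":[0,0,0,0,0]}'
python3 -m crank '{"translation":[[0,0,0],[0,0,0],[0,0,0],[0,0,0],[0,0,0],[0,0,0],[0,0,0]],"roll":[0.149,0.149,0.149,0.149,0.149,0,0],"fingers":[0,0,0,0,0,0,0]}'
```

```text
clock: 48.4
position: [0.4789, -0.4165, 0.1918]
ee_rot: [-0.001, 0.718, 0.696, -0.001]
contact_force: [0.1, 0.5, -2.9]
width: 0.0564
gripper_force: 64.8
clock: 48.9
position: [0.48, -0.4093, 0.1924]
ee_rot: [-0.002, 0.922, 0.387, -0.001]
contact_force: [0.2, -0.2, -0.9]
width: 0.057
gripper_force: 64.8
clock: 49.6
position: [0.4803, -0.4098, 0.1933]
ee_rot: [-0.001, 1.0, 0.029, -0.001]
contact_force: [0.1, 0.9, -1.6]
width: 0.0563
gripper_force: 64.8
```

Grip still holds. I'll lower onto the mat.

```bash
(python3 -m crank '{"translation":[[0,0,40],[0,0,40],[0,0,40],[0,0,35],[0,0,14],[0,0,0],[0,0,0]],"roll":[0,0,0,0,0,0,0],"fingers":[0,0,0,0,0,0,0]}'
python3 -m crank '{"translation":[[0,0,4],[0,0,0],[0,0,0]],"roll":[0,0,0],"fingers":[0,0,0]}'
python3 -m crank '{"translation":[[0,0,2],[0,0,0],[0,0,0]],"roll":[0,0,0],"fingers":[0,0,0]}'
python3 -m crank '{"translation":[[0,0,2],[0,0,0],[0,0,0]],"roll":[0,0,0],"fingers":[0,0,0]}')|grep -E "pos|cont|wid"
```

```text
position: [0.4815, -0.4116, 0.0268]
contact_force: [1.1, -0.0, -1.4]
width: 0.0566
position: [0.4811, -0.4112, 0.0229]
contact_force: [-0.3, -0.1, -3.4]
width: 0.0566
position: [0.4806, -0.4107, 0.0198]
contact_force: [0.0, 0.0, -1.0]
width: 0.0562
position: [0.4806, -0.4107, 0.0176]
contact_force: [-0.0, -0.1, -2.2]
width: 0.0567
```

```bash
(python3 -m crank '{"translation":[[0,0,2],[0,0,0],[0,0,0]],"roll":[0,0,0],"fingers":[0,0,0]}'
python3 -m crank '{"translation":[[0,0,1.5],[0,0,0],[0,0,0]],"roll":[0,0,0],"fingers":[0,0,0]}'
python3 -m crank '{"translation":[[0,0,1],[0,0,0],[0,0,0]],"roll":[0,0,0],"fingers":[0,0,0]}')|grep -E "pos|cont|wid"
```

```text
position: [0.4806, -0.4107, 0.0157]
contact_force: [0.4, 0.2, -1.3]
width: 0.0563
position: [0.4808, -0.4109, 0.0146]
contact_force: [0.2, 0.6, 1.7]
width: 0.0561
position: [0.4808, -0.4109, 0.0145]
contact_force: [-1.1, 1.6, 5.6]
width: 0.0562
```

```bash
python3 -m crank '{"translation":[[0,0,0],[0,0,0],[0,0,0],[0,0,0],[0,0,0],[0,0,-30],[0,0,-50],[0,0,-50]],"roll":[0,0,0,0,0,0,0,0],"fingers":[0.9,1,1,1,1,1,1,1]}'|grep -E "pos|cont"
python3 -m crank '{"translation":[[0,0,-50],[0,0,0],[0,0,0]],"roll":[0,0,0],"fingers":[1,1,1]}'|grep pos
python3 - <<'E'
from h import *
im,ci=snap('wrist','w18'); h=cv2.cvtColor(im,cv2.COLOR_BGR2HSV)
p=proj(ci,[.481,-.411,.02],True).astype(int); print(p,h[p[1],p[0]])
for m,st,ce in blobs(im,lambda h,s,v:(s<40)&(v>60)&(v<200),1500):
    if abs(ce[0]-p[0])<100 and abs(ce[1]-p[1])<100: print('grey',st,rect(m,ci,.021))
for m,st,ce in blobs(im,lambda h,s,v:(h>100)&(h<125)&(s>90)&(v>40),300): print('blue',st.tolist(),onz(ci,ce,.003,True).round(3))
im2,cc=snap('side','d18')
for m,st,ce in blobs(im2,BLU,15):
    q=onz(cc,ce,.06)
    if .4<q[0]<.62 and -.25<q[1]<.05: print('side',st.tolist(),q.round(3))
for m,st,ce in blobs(im2,YEL,15): print('yel',st.tolist())
E
```

```text
position: [0.4801, -0.4102, 0.1436]
contact_force: [0.5, -2.2, 0.4]
position: [0.4811, -0.4113, 0.195]
[318 216] [150   7 179]
grey [  284   122    72   208 12631] ((466.4410400390625, -412.9150085449219), (193.75543212890625, 60.090797424316406), 3.3863725662231445)
blue [263, 114, 111, 194, 5454] [ 0.498 -0.392  0.003]
blue [606, 126, 34, 40, 681] [ 0.59  -0.755  0.003]
blue [0, 136, 73, 11, 466] [ 0.552 -0.096  0.003]
blue [0, 148, 21, 22, 394] [ 0.534 -0.049  0.003]
blue [0, 177, 23, 22, 412] [ 0.5   -0.047  0.003]
blue [0, 203, 76, 8, 357] [ 0.477 -0.091  0.003]
blue [333, 239, 38, 69, 937] [ 0.414 -0.454  0.003]
side [303, 252, 18, 30, 165] [ 0.539 -0.105  0.06 ]
side [275, 257, 22, 46, 195] [ 0.482 -0.127  0.06 ]
side [289, 265, 12, 14, 116] [ 0.506 -0.108  0.06 ]
yel [214, 133, 53, 31, 910]
yel [246, 179, 7, 5, 30]
```

```bash
python3 -c "
from rig import manip
print(manip.sign_off())"
```

```text
the job is handed in; nothing more can be done
None
```

The job is handed in (no verdict came back): my last camera checks put the one yellow capacitor in the red bin, both relays pins-up in the black tray on the deck, and the grey tray face down on the middle of the mat; the grip slipped once while drawing the pair out, so I pushed it home again and redrew it.

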